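# Take a culture flask out from under a gravity sash and lay it on the rocker

## Robot

A 6-joint arm with a two-finger parallel gripper is mounted at the origin on a cart in front of the work surface, level with it; the furniture and walls round the work are solid. World frame = base frame: x ahead of the robot, y to its left, z up, the work surface at z = 0. Lengths are in mm, angles in rad, forces in N, time in s.
With the tool pointing down it reaches from about 300 to 950 mm from the base axis. Payload 3.1 kg.
Tool frame: the origin (TCP) lies at the very end of the fingers, on their centre line; the grasp point (between the pads) lies 19 mm behind it; z points along the fingers, y is the direction in which the jaws open and shut (so a half turn about z gives the same grasp; the last joint's range is limited). The gripper opens to 85 mm and grips with 20 to 120 N. Pads are 22 mm wide; open, the fingers measure 114 mm over their backs; the gripper's body (76 mm by 85 mm) begins 54 mm behind the grasp point. The pads swing forward as they close: fully open they stand 13 mm farther back than shut.
Start: joints at [1.193, 0.308, 1.634, -0, 1.2, -0.07], TCP at [189.378, 595.624, 231.272] pointing down, gripper open.
Joint ranges: [-3.06, 3.06], [-0.79, 1.96], [0.05, 2.63], [-1.19, 4.34], [0.05, 2.64], [-2.94, 2.94]. Speed limits (rad/s): [2.79, 2.79, 3.14, 3.14, 3.14, 3.14].

## Interface

Orientations are given as a rotation vector (axis times angle).
In Python, from workcell import arm gives the robot as it stands.
- The arm moves only by the tool arm_command, never from a script. Its argument "plan" is one flat list of numbers, 6 for each row, row after row: the shift along the tool's x, y, z in cm, then the turn, a rotation vector about the tool's x, y, z in degrees. A call has 1 to 8 rows; each row shifts and turns the commanded pose from where the row before left it, along the tool's axes as they then stand; what a row does not reach is not made up. A row lasts 1/12 s, in which the tool goes at most 41.7 mm and 7.16 degrees, less where a joint would pass 70% of its speed; a pose out of reach is approached as far as the arm can. A call is refused whole if a number of a shift passes 4.17 or a number of a turn 7.16, either way. A call with a gripper value outside its range is refused whole. "fingers" is the opening, from 0 (shut) to 1 (fully open), set as the call begins (left out, the last holds). The fingers move at their own pace and stop on an object; "grip_force" is the grip in N (left out, the last holds). Time passes only in rows, so rows that do not move let the fingers close. It gives the time, the measured TCP pose, the force and the opening at its end, in the units of the state.
- arm.get_state(): the state, without advancing time (a new reading comes with each control period).
- arm.snapshot(name): name is "scene" or "top" or "wrist"; returns a dict with "pixels" (420x560x3 uint8, red, green, blue), "fx", "fy", "cx", "cy" (pixels), "distortion" ([k1, k2, p1, p2, k3] as OpenCV has them; the pictures are not rectified), "pose" (4x4, takes a point from camera to world coordinates). Camera axes: x right, y down, z forward; pixel columns grow to the right and rows downward; lengths in mm; the calibration is good to about 2 mm. A picture is of the moment at which its call begins. There is no depth.
- arm.finish_job(): hands the job in, once; it reports no verdict.
The state is a dict: "t": time; "joint_pos": joint angles; "joint_velocities": joint speeds; "tau": joint torques, N m; "position": TCP position; "orientation": TCP orientation; "contact_force": force on the tool from outside, world axes, zero at the start; "torque": the same for the moment, N m; "width": finger opening in mm.
Only numpy, scipy, OpenCV 4.12 (cv2) and the standard library are available. Lean on these libraries where they do the work, as an engineer would, in place of code of your own. Each camera call takes 0.05 s, during which the arm holds its last target.

## Task

Raise the hood's sliding sash until it stays up by itself, reach in under it and bring out the culture flask, keeping it level, and lay it down flat on the open bench. Then take it again round its middle, from above, turn it end for end and lay it in the free lane of the rocker, base end between the two retaining bars and cap towards the robot, like the flask beside it. Leave the sash up, and do not disturb the other flask or the brown bottle in the hood.

Things in the scene. Friction and masses are not known exactly. Their poses are not given: they have to be found in the camera images.
- hood: Small benchtop hood, fixed: 312 mm wide, 200 mm deep, 415 mm high; steel floor 6 mm above the bench. Origin on the bench under the centre of its floor; x points from the front to the back, y to the left. The sill (front edge of the floor, no lip) is at x = -95 mm; the front leans back by 20 degrees (top farther from the robot); 276 mm clear width inside. The bench before it (world x 0.33 to 0.48, y -0.15 to 0.13) is clear.
- sash (a joint): The hood's clear sliding sash, 190 mm high along the leaning front. Value in m: 0 shut, 0.175 fully up against the stop; it travels along (sin 20 deg, 0, cos 20 deg) of the hood frame. It weighs about 0.45 kg and falls shut if let go low down; from about 0.12 on, spring-loaded friction shoes in the side rails grip its edges and it stays where it is left (it may settle by a few mm). Lifting takes about 5 N at first, 12 to 18 N where the shoes engage (from 0.09) and beyond.
- sash_pull (a point): Centre of the sash's black pull: a block 24 mm wide across the hood (y) and 24 mm high, that stands 38 mm out from the pane at right angles to it, in the middle of the sash and 30 mm above its lower edge. It rises with the sash (about 45 mm above the bench when shut). The point's axes lean with the front: z along the travel, x into the hood.
- flask_body (a point): Centre of the body of the culture flask that lies flat in the hood, its base end towards the opening and its cap towards the back. Body 85 mm long (x), 60 mm wide (y), 26 mm high, 40 g; this point is 42 mm from the base end, 13 mm above the underside. The sides are parallel and flat up to 20 mm ahead of this point, then the shoulders narrow. x points along the flask to its cap, z up.
- flask_cap (a point): Centre of that flask's blue screw cap, 63 mm from flask_body along x and 24 mm above the flask's underside: 27 mm long (x), 30 mm across, from 8 to 40 mm above the underside. Same axes as flask_body. The whole flask is 120 mm long.
- rocker: Laboratory rocker, switched off, fixed to the bench left of the hood: housing 200 x 204 x 52 mm, platform top 72 mm above the bench. Origin on the bench under its centre; x points away from its front panel (which faces the robot), y to the left. Two lanes along x, at y = -48 and +48 mm; at the rear of each two round steel retaining bars, 70 mm clear between them (see mat_b).
- mat_b: Black ribbed rubber mat in the free lane, 146 x 62 x 2 mm, fixed. Origin mid-underside, 72 mm above the bench; x along the lane, to the rear. Bars 8 mm thick, tops 19 mm above the platform, run from x = +24 to +78 mm at y = -39 and +39 mm: no room for fingers there, only farther forward. A flask lies right with flask_body at x = +16.5 mm, flask_cap at x = -46.5 mm, underside 74 mm above the bench.
- mat_a: The same mat in the other lane, under the other flask. The free lane may be the left or the right one.
- other_flask_body (a point): Centre of the body of a like flask that already lies in the other lane, cap towards the robot; stays where it is. x points to its cap.
- brown_bottle_mid (a point): Middle of a brown screw-cap bottle, 46 mm across and 92 mm tall, standing loose at the back of the hood, right of the flask; stays where it is.

How it is judged (in metres and radians):
On the way, in this order (a step that is already met when the one before it is completed fails the run):
1. the sash is up and stays up with nothing holding it (value of joint sash above 0.115 m and contact force between each of the arm, the fingers and hood below 0.2 N), for 0.5 s.
2. the flask lies flat on the open bench in front of the hood, let go (x of flask_body in the frame of hood below -0.12 m and height (world z) of flask_body below 0.022 m and angle between flask_body's own z axis and vertical below 0.1 rad and contact force between the fingers and anything else below 0.2 N), for 0.2 s.
At the end, for the whole second after the job is handed in: The flask lies flat on the mat of the free lane, between the bars: its middle within 22 mm along and 12 mm across the middle of the mat, cap towards the robot, in line with the lane within 0.2 rad; the sash is still up by itself (joint above 0.1) (value of joint sash above 0.1 m and x of flask_body in the frame of mat_b between -0.006 and 0.039 m and y of flask_body in the frame of mat_b between -0.012 and 0.012 m and z of flask_body in the frame of mat_b below 0.02 m and x of flask_cap in the frame of mat_b below -0.02 m and angle between flask_body's own z axis and vertical below 0.1 rad and angle between the x axis of flask_body and the x axis of mat_b, either way round below 0.2 rad); the robot touches nothing.
It fails at once if the flask is tipped by more than 35 degrees (angle between flask_body's own z axis and vertical above 0.61 rad).
It fails at once if the other flask is shifted by more than 12 mm (distance of other_flask_body from where it was at the start of the episode above 0.012 m).
It fails at once if the bottle in the hood is shifted by more than 20 mm (distance of brown_bottle_mid from where it was at the start of the episode above 0.02 m).
It also fails if it takes over 64 s, if anything falls off the work surface, if the arm or the gripper's body presses on something with over 40 N, if the wrist force passes 120 N, or if a joint passes its speed limit or range.

## Working session

There is one attempt and no reset: what is moved stays moved. The work goes in short steps, Python scripts to look and compute and a tool call to move; the robot and the scene stay as the last step left them, time stands still between calls to the robot, and variables do not carry over. Pictures are saved under pics/ and viewed, and the job is handed in when it is done.

Besides the shell and the picture viewer there is one more tool, called as a command line: name --argument value ..., lists and objects as JSON in quotes. arm_command: Moves the arm, as the interface text tells. Its arguments: {"type":"object","properties":{"plan":{"type":"array"},"fingers":{"type":"number"},"grip_force":{"type":"number"}},"required":["plan"]}

```bash
ls; mkdir -p pics; cat > h.py <<'E'
import numpy as np,cv2,json
from scipy.spatial.transform import Rotation as R
from workcell import arm
def snap(n,f):
    s=arm.snapshot(n); cv2.imwrite('pics/'+f+'.png',np.asarray(s['pixels'])[:,:,::-1])
    import pickle; pickle.dump(s,open('pics/'+f+'.pkl','wb')); return s
def load(f):
    import pickle; return pickle.load(open('pics/'+f+'.pkl','rb'))
def K(s): return np.array([[s['fx'],0,s['cx']],[0,s['fy'],s['cy']],[0,0,1.]])
def ray(s,u,v):
    p=cv2.undistortPoints(np.array([[[u,v]]],float),K(s),np.array(s['distortion'],float))[0,0]
    T=np.array(s['pose'],float); d=T[:3,:3]@np.array([p[0],p[1],1]); return T[:3,3],d/np.linalg.norm(d)
def onz(s,u,v,z):
    o,d=ray(s,u,v); return o+d*(z-o[2])/d[2]
def proj(s,P):
    T=np.linalg.inv(np.array(s['pose'],float)); rv=cv2.Rodrigues(T[:3,:3])[0]
    return cv2.projectPoints(np.array(P,float).reshape(-1,1,3),rv,T[:3,3],K(s),np.array(s['distortion'],float))[0].reshape(-1,2)
def tri(L):
    A=0;b=0
    for s,u,v in L:
        o,d=ray(s,u,v); M=np.eye(3)-np.outer(d,d); A=A+M; b=b+M@o
    return np.linalg.solve(A,b)
E
python3 - <<'E'
from h import *
np.set_printoptions(precision=3,suppress=True)
print(arm.get_state())
for n in ['scene','top','wrist']:
    s=snap(n,n+'0'); print(n,s['fx'],s['cx'],s['cy'],s['distortion'],s['pose'])
E
```

```text
pics
{'t': 0.0, 'joint_pos': array([ 1.193,  0.309,  1.635,  0.   ,  1.2  , -0.07 ]), 'joint_velocities': array([-0.001, -0.002, -0.   , -0.   , -0.001, -0.002]), 'tau': array([ -0.002, -41.525, -27.666,  -0.   ,   0.01 ,   0.   ]), 'position': array([189.069, 594.839, 230.012]), 'orientation': array([-0.481, -3.104,  0.004]), 'contact_force': array([-0.234, -0.074,  0.142]), 'torque': array([-0.016,  0.043,  0.001]), 'width': 85.33916546191827}
scene 518.0152567845042 284.5529306766533 211.4797088448658 [-0.079  0.     0.     0.     0.   ] [[  -0.53     0.428   -0.732 1397.316]
 [   0.848    0.292   -0.443  593.59 ]
 [   0.023   -0.855   -0.518  686.613]
 [   0.       0.       0.       1.   ]]
top 510.5208158800161 283.4628549911558 210.75626233349763 [-0.062  0.     0.     0.     0.   ] [[   0.404   -0.708    0.58  -115.664]
 [  -0.915   -0.302    0.268 -240.61 ]
 [  -0.015   -0.639   -0.769 1033.241]
 [   0.       0.       0.       1.   ]]
wrist 370.1517725009512 277.460566916905 203.25062123336892 [-0.064  0.     0.     0.     0.   ] [[  0.304   0.903   0.303 111.58 ]
 [  0.953  -0.287  -0.098 619.978]
 [ -0.002   0.318  -0.948 371.981]
 [  0.      0.      0.      1.   ]]
```

View pics/scene0.png

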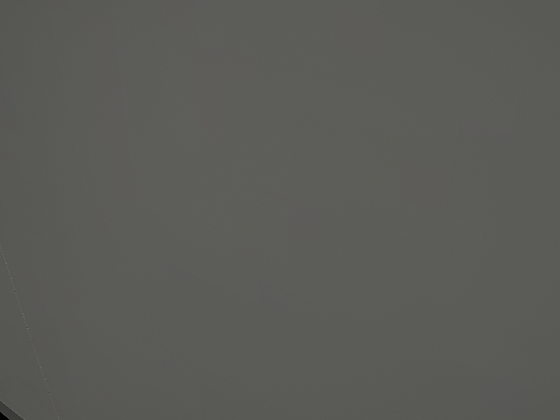

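View pics/top0.png

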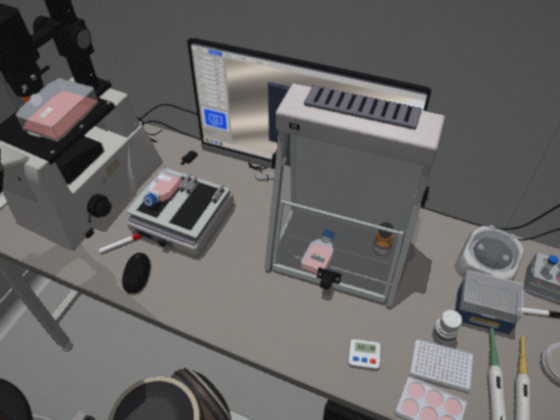

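View pics/wrist0.png

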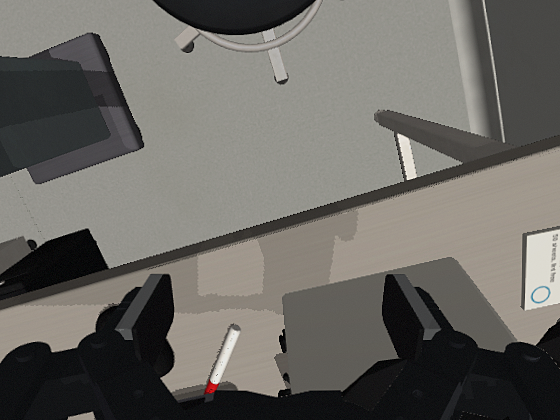

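The scene camera shows only a wall. The top camera shows the hood, with the pull near (328,277), the flask near (320,252) and the bottle near (384,238). It also shows the rocker near (180,205), with the left lane taken and the right lane free. I'll zoom in on these.

```bash
python3 - <<'E'
import cv2
i=cv2.imread('pics/top0.png')
cv2.imwrite('pics/z1.png',cv2.resize(i[190:310,250:410],None,fx=5,fy=5,interpolation=cv2.INTER_CUBIC))
cv2.imwrite('pics/z2.png',cv2.resize(i[155:265,110:250],None,fx=5,fy=5,interpolation=cv2.INTER_CUBIC))
E
```

```text
(no output)
```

View pics/z1.png

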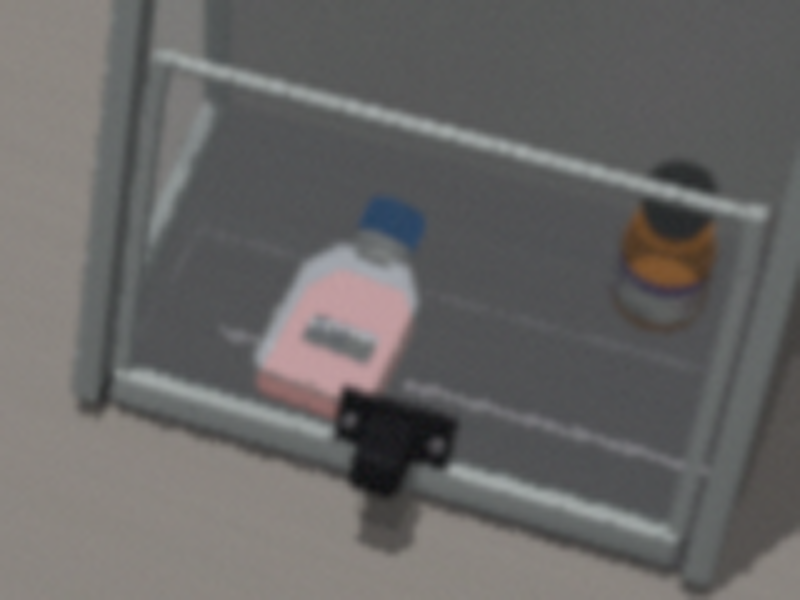

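View pics/z2.png

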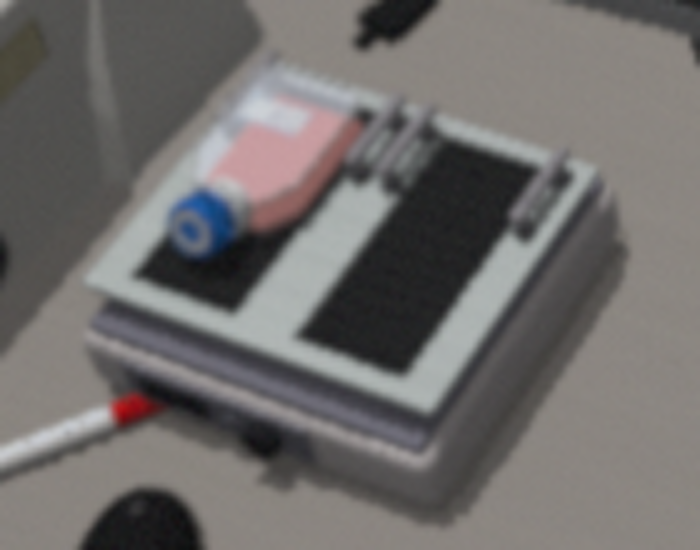

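```bash
python3 - <<'E'
from h import *
np.set_printoptions(precision=1,suppress=True)
s=load('top0')
def z1(x,y,z,n): print(n,onz(s,250+x/5,190+y/5,z))
def z2(x,y,z,n): print(n,onz(s,110+x/5,155+y/5,z))
z1(90,408,0,'Lpost');z1(695,590,0,'Rpost')
z1(112,398,6,'sill L');z1(672,560,6,'sill R')
z1(118,370,15,'sash low L');z1(675,535,15,'sash low R')
z1(380,480,33,'pull front bottom');z1(397,410,45,'pull mid')
z1(258,395,6,'flask base L bottom');z1(335,415,6,'base near pull'); z1(258,375,26,'base L top');z1(416,300,28,'Rshoulder');z1(405,335,30,'');z1(270,340,28,'')
z1(392,222,30,'cap');z1(655,310,8,'bottle base');z1(680,195,85,'bottle top')
for p in [(297,335),(405,375),(540,180),(440,140)]: z2(*p,74,'mat')
for p in [(85,285),(430,410),(605,185)]: z2(*p,72,'plat')
for p in [(200,225)]: z2(*p,98,'ocap')
E
```

```text
Lpost [475.   77.4   0. ]
Rpost [ 494.2 -216.9    0. ]
sill L [480.9  68.3   6. ]
sill R [ 501.4 -202.9    6. ]
sash low L [491.2  69.6  15. ]
sash low R [ 509.  -200.8   15. ]
pull front bottom [472.9 -70.1  33. ]
pull mid [503.7 -66.   45. ]
flask base L bottom [509.9   4.9   6. ]
base near pull [513.9 -33.1   6. ]
base L top [508.1   4.4  26. ]
Rshoulder [576.6 -49.4  28. ]
 [554.1 -52.1  30. ]
 [527.5   6.3  28. ]
cap [614.6 -22.7  30. ]
bottle base [ 630.6 -155.1    8. ]
bottle top [ 642.3 -153.1   85. ]
mat [466.8 333.3  74. ]
mat [466.3 272.6  74. ]
mat [601.7 272.8  74. ]
mat [605.9 333.7  74. ]
plat [453.3 448.9  72. ]
plat [454.1 252.1  72. ]
plat [613.1 241.8  72. ]
ocap [492.3 399.9  98. ]
```

arm_command --plan '[-2.35, -3.3, 0, 0, 0, 0, -2.35, -3.3, 0, 0, 0, 0, -2.35, -3.3, 0, 0, 0, 0, -2.35, -3.3, 0, 0, 0, 0, -2.35, -3.3, 0, 0, 0, 0, -2.35, -3.3, 0, 0, 0, 0, -2.35, -3.3, 0, 0, 0, 0, -2.35, -3.3, 0, 0, 0, 0]' --fingers 0.6 --grip_force 60

```text
t: 0.82
position: [288.4, 285.2, 231.1]
orientation: [0.48, 3.105, -0.0]
contact_force: [0.4, -0.2, 1.1]
width: 51.4
```

```bash
python3 - <<'E'
from h import *
np.set_printoptions(precision=3,suppress=True)
st=arm.get_state();print(st)
s=snap('wrist','w1'); 
E
```

```text
{'t': 0.8167, 'joint_pos': array([ 0.672, -0.135,  2.116, -0.   ,  1.161, -0.591]), 'joint_velocities': array([-1.089, -0.527,  0.456, -0.007,  0.052, -1.072]), 'tau': array([  5.647, -19.153, -26.842,   0.215,   0.167,   0.752]), 'position': array([288.431, 285.188, 231.074]), 'orientation': array([ 0.48 ,  3.105, -0.   ]), 'contact_force': array([ 0.39 , -0.175,  1.082]), 'torque': array([-0.007, -0.053,  0.032]), 'width': 51.365694965580815}
```

View pics/w1.png

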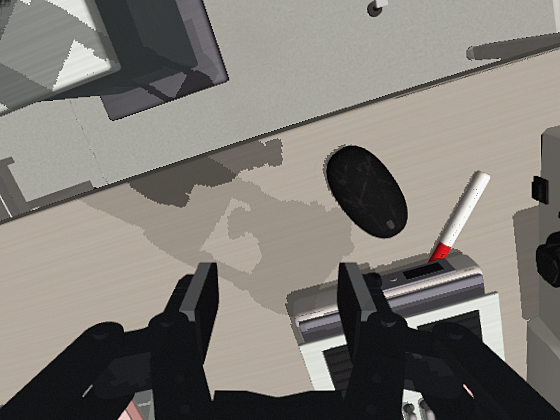

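The wrist view shows the front of the rocker, with its front edge at about (290–480, 300) px. I'll carry on towards the hood.

arm_command --plan '[-2.35, -3.3, 0, 0, 0, 0, -2.35, -3.3, 0, 0, 0, 0, -2.35, -3.3, 0, 0, 0, 0, -2.35, -3.3, 0, 0, 0, 0, -2.35, -3.3, 0, 0, 0, 0, -2.35, -3.3, 0, 0, 0, 0, -2.35, -3.3, 0, 0, 0, 0, -2.35, -3.3, 0, 0, 0, 0]'

```text
t: 1.53
position: [387.9, -23.3, 231.4]
orientation: [0.482, 3.104, 0.0]
contact_force: [1.3, -0.0, 0.7]
width: 51.3
```

```bash
cat >> h.py <<'E'
def goal(pitch,psi):
    # tool z pitched 'pitch' deg below horizontal, jaw (y) at heading psi deg
    c,sn=np.cos(np.radians(psi)),np.sin(np.radians(psi)); y=np.array([c,sn,0]); f=np.array([sn,-c,0])
    p=np.radians(pitch); z=f*np.cos(p)+np.array([0,0,-np.sin(p)]); x=np.cross(y,z)
    return np.c_[x,y,z]
def cur():
    st=arm.get_state(); return np.array(st['position']),R.from_rotvec(st['orientation']).as_matrix(),st
def delta(pt,Rt):
    p,Rc,st=cur()
    print('q',np.round(st['joint_pos'],3),'p',np.round(p,1),'F',np.round(st['contact_force'],1),'w',round(st['width'],1),'t',st['t'])
    print('shift cm in present tool',np.round(Rc.T@(np.array(pt)-p)/10,2),'in goal tool',np.round(Rt.T@(np.array(pt)-p)/10,2),'turn deg',np.round(np.degrees(R.from_matrix(Rc.T@Rt).as_rotvec()),2))
E
python3 - <<'E'
from h import *
delta([400,-60,230],goal(45,94))
snap('wrist','w2')
E
```

```text
q [-0.172 -0.175  2.149  0.     1.167 -1.435] p [387.9 -23.3 231.4] F [ 1.3 -0.   0.7] w 51.3 t 1.5333
shift cm in present tool [-2.27 -3.13  0.14] in goal tool [-0.58 -3.74  0.77] turn deg [ -8.49 -44.4  -20.54]
```

View pics/w2.png

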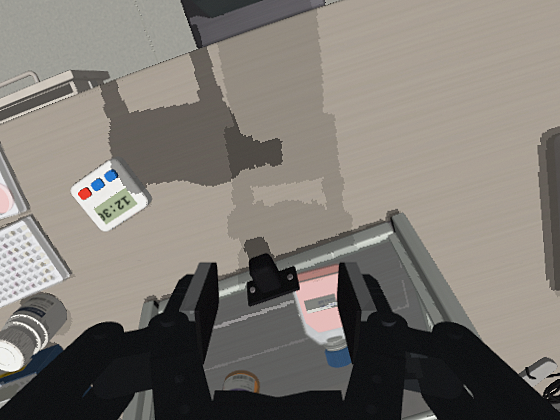

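```bash
python3 - <<'E'
import cv2
i=cv2.imread('pics/w2.png')
cv2.imwrite('pics/z3.png',cv2.resize(i[200:380,130:430],None,fx=2.66,fy=2.66,interpolation=cv2.INTER_CUBIC))
E
```

```text
(no output)
```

View pics/z3.png

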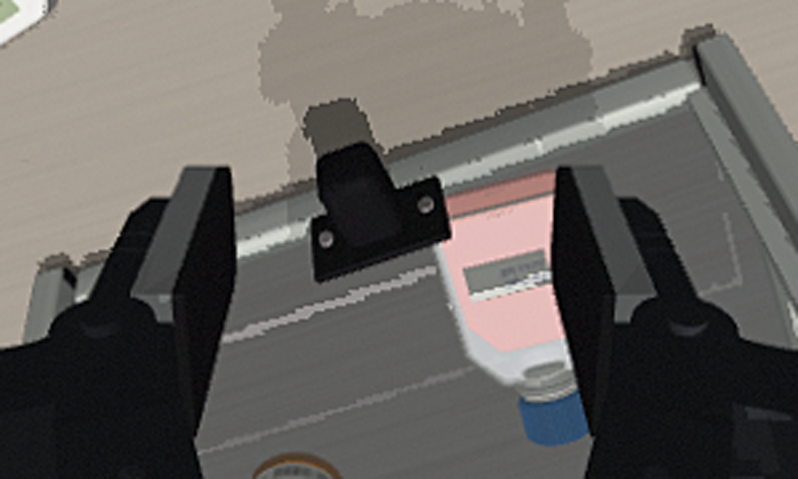

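```bash
python3 - <<'E'
from h import *
np.set_printoptions(precision=1,suppress=True)
a=load('top0');b=load('w2')
A=lambda x,y:(a,250+x/5,190+y/5)
B=lambda x,y:(b,130+x/2.66,200+y/2.66)
# which is left: +y is image right in wrist, image left in top
for n,p,q in [('screwL(+y)',(350,420),(427,204)),('screwR',(433,445),(325,240)),('cap',(392,222),(553,415)),('postL',(90,405),(700,30)),('pull end top L',(345,455),(368,146))]:
    P=tri([A(*p),B(*q)]); print(n,P,'reproj err',proj(a,P)[0]-A(*p)[1:],proj(b,P)[0]-B(*q)[1:])
for n,q,z in [('sillL',(697,70),6),('sillR',(75,280),6),('postRfoot',(40,262),0),('postLfoot',(690,38),0),('base top near pull',(448,215),32),('base top R',(555,190),32),('Rshoulder',(470,330),32),('flask right base bottom',(445,190),6),('base bot finger',(556,170),6),('cap end L',(588,435),30),('cap end R',(528,440),30)]:
    print(n,onz(*B(*q),z))
E
```

```text
screwL(+y) [501.6 -45.1  28.5] reproj err [ 0.2 -0.4] [-0.1 -1.1]
screwR [499.1 -86.5  37.5] reproj err [ 0.3 -0.7] [-0.3 -1.6]
cap [611.  -23.5  36.8] reproj err [-0.1 -0.5] [-0.7 -0.9]
postL [479.9  80.6  -6.6] reproj err [-0.2  0.1] [-0.3  0.4]
pull end top L [459.9 -55.1  59.8] reproj err [-0.8  1. ] [-0.1  3.1]
sillL [490.5  73.7   6. ]
sillR [ 505.4 -206.9    6. ]
postRfoot [ 495.4 -221.5    0. ]
postLfoot [478.8  75.    0. ]
base top near pull [508.2 -38.4  32. ]
base top R [510.4   4.7  32. ]
Rshoulder [563.2 -45.3  32. ]
flask right base bottom [511.4 -39.2   6. ]
base bot finger [516.6   7.7   6. ]
cap end L [634.3 -11.7  30. ]
cap end R [628.6 -37.4  30. ]
```

arm_command --plan '[0, 0, 0, -1.21, -6.34, -2.93, 0, 0, 0, -1.21, -6.34, -2.93, 0, 0, 0, -1.21, -6.34, -2.93, 0, 0, 0, -1.21, -6.34, -2.93, 0, 0, 0, -1.21, -6.34, -2.93, 0, 0, 0, -1.21, -6.34, -2.93, 0, 0, 0, -1.21, -6.34, -2.93]'

```text
t: 2.17
position: [386.8, -18.6, 229.9]
orientation: [-0.043, 2.435, 0.044]
contact_force: [-1.0, 0.9, -0.6]
width: 51.3
```

```bash
python3 - <<'E'
from h import *
delta([424,-70,90],goal(45,93.5))
E
```

```text
q [-0.415 -0.675  2.605  0.533  0.634 -2.362] p [386.8 -18.6 229.9] F [-1.   0.9 -0.6] w 51.3 t 2.1667
shift cm in present tool [ 6.35 -5.58 12.83] in goal tool [ 7.49 -5.35 12.3 ] turn deg [ 0.15 -4.52 -1.58]
```

The arm folds up against its joint limits at 45° pitch, because the tool is long. I'll use 60° instead.

```bash
python3 - <<'E'
from h import *
G=goal(60,93.5)
delta([440,-68.5,103],G)
E
```

```text
q [-0.415 -0.675  2.605  0.533  0.634 -2.362] p [386.8 -18.6 229.9] F [-1.   0.9 -0.6] w 51.3 t 2.1667
shift cm in present tool [ 4.29 -5.47 12.89] in goal tool [ 2.01 -5.3  13.5 ] turn deg [ 0.36 10.48 -1.54]
```

arm_command --plan '[0, 0, 0, 0.18, 5.24, -0.77, 0, 0, 0, 0.18, 5.24, -0.77, 0.5, -1.33, 3.37, 0, 0, 0, 0.5, -1.33, 3.37, 0, 0, 0, 0.5, -1.33, 3.37, 0, 0, 0, 0.5, -1.33, 3.37, 0, 0, 0, 0, 0, 0, 0, 0, 0]'

```text
t: 2.75
position: [435.7, -66.4, 101.1]
orientation: [-0.073, 2.634, 0.033]
contact_force: [-2.1, 1.5, -0.7]
width: 51.1
```

```bash
python3 - <<'E'
from h import *
G=goal(60,93.5)
delta([440,-68.5,103],G)
snap('wrist','w3');
E
```

```text
q [-0.419 -0.072  2.483  0.715  0.359 -2.674] p [435.7 -66.4 101.1] F [-2.1  1.5 -0.7] w 51.1 t 2.75
shift cm in present tool [-0.46 -0.23  0.03] in goal tool [-0.46 -0.24  0.04] turn deg [ 0.4  -0.97 -0.45]
```

View pics/w3.png

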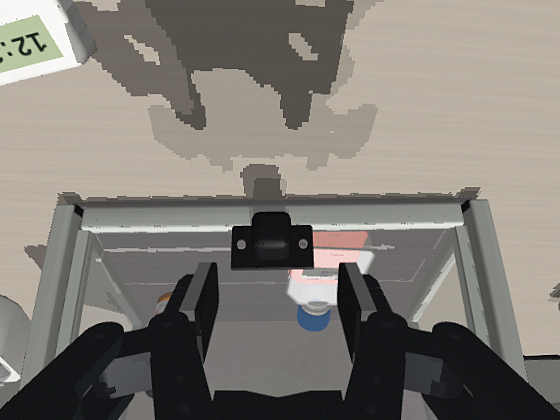

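```bash
cat > kin.py <<'E'
from h import *
from scipy.optimize import least_squares
D=[([1.193,.3085,1.6345,0,1.2,-.07],[189.07,594.84,230.01]),([.672,-.135,2.116,0,1.161,-.591],[288.43,285.19,231.07]),([-.172,-.175,2.149,0,1.167,-1.435],[387.9,-23.3,231.4]),
([-0.415,-0.675,2.605,0.533,0.634,-2.362],[386.8,-18.6,229.9]),([-0.419,-0.072,2.483,0.715,0.359,-2.674],[435.7,-66.4,101.1])]
Rz=lambda a:R.from_euler('z',a).as_matrix()
Ry=lambda a:R.from_euler('y',a).as_matrix()
def fk(q,k,s=(1,-1)):
    r0,z0,a,b,c,L,e1,e2=k
    A=Rz(q[0])@Ry(q[1]); p=Rz(q[0])@[r0,e1,z0]+A@[0,0,a]
    A=A@Ry(q[2]); p=p+A@[c,0,b]
    A=A@Rz(s[0]*q[3]); A=A@Ry(q[4]); p=p+A@[0,e2,0]; A=A@Rz(s[1]*q[5])
    p=p+A@[0,0,L]; return p,A
k0=[0,230,480,480,0,270,20,20]
E
cat > fit.py <<'E'
from kin import *
np.set_printoptions(precision=3,suppress=True)
for s in [(1,1),(-1,1)]:
    f=lambda k:np.concatenate([fk(q,k,s)[0]-p for q,p in D])
    r=least_squares(f,k0); print(s,r.cost,r.x,np.round(r.fun,1))
    Rc=R.from_rotvec([-0.073,2.634,0.033]).as_matrix()
    for s6 in (1,-1): print((fk(D[4][0],r.x,(s[0],s6))[1].T@Rc).ravel(), (fk(D[0][0],r.x,(s[0],s6))[1].T@R.from_rotvec([-.481,-3.104,.004]).as_matrix()).ravel())
E
python3 fit.py
```

```text
(1, 1) 0.17873005924125343 [  0.344 314.366 481.218 525.968  36.586 317.033  43.297   0.291] [ 0.1 -0.   0.5 -0.  -0.1 -0.2  0.   0.1 -0.2  0.   0.  -0.1 -0.  -0.1
  0. ]
[-0. -1. -0.  1. -0. -0.  0. -0.  1.] [ 0.    -1.     0.001  1.     0.     0.    -0.     0.001  1.   ]
[-0.805 -0.593  0.     0.593 -0.805 -0.     0.    -0.     1.   ] [ 0.14  -0.99   0.001  0.99   0.14  -0.    -0.     0.001  1.   ]
(-1, 1) 5420.953991059211 [ -41.655  104.906  344.968  570.574   -5.572    9.815  261.218 -198.12 ] [-27.6 -17.   -8.5  14.6  36.5 -16.6  41.9  12.7 -15.4 -58.7 -30.2  35.7
  -8.1  -4.3   4.7]
[-0.97  -0.225  0.096  0.162 -0.884 -0.438  0.183 -0.41   0.894] [ 0.    -1.     0.001  1.     0.     0.    -0.     0.001  1.   ]
[-0.706  0.578  0.41  -0.684 -0.706 -0.183  0.183 -0.41   0.894] [ 0.14  -0.99   0.001  0.99   0.14  -0.    -0.     0.001  1.   ]
```

```bash
cat >> kin.py <<'E'
KK=[0.344,314.366,481.218,525.968,36.586,317.033,43.297,0.291]
lo=np.array([-3.06,-.79,.05,-1.19,.05,-2.94]);hi=np.array([3.06,1.96,2.63,4.34,2.64,2.94])
Z90=Rz(np.pi/2)
def ik(p,Rt,q0):
    def f(q):
        P,A=fk(q,KK,(1,1)); return np.r_[(P-p)/100,R.from_matrix((A@Z90).T@Rt).as_rotvec()]
    r=least_squares(f,np.clip(q0,lo+1e-3,hi-1e-3),bounds=(lo,hi)); return r.x,np.linalg.norm(r.fun)
E
cat > chk.py <<'E'
from kin import *
np.set_printoptions(precision=2,suppress=True)
q0s=[[-.4,-.1,2.4,.7,.4,-2.6],[-.2,-.1,2.2,0,.8,-1.6],[-.2,-.1,2.2,0,.8,1.6],[-.2,-.1,2.3,3,.4,.5],[-.2,-.1,2.3,3,.4,-.5]]
pts={'pre':[440,-68,103],'pull':[480,-66,33.5],'up':[540,-62,197],'flpre':[470,-30,100],'flask':[565,-22,16],'lay':[420,-30,10],'lay2':[420,-80,10],'lay3':[420,60,10]}
for pitch in (50,60,70):
  for psi in (93.5,-86.5):
    for n,p in pts.items():
      b=[]
      for q0 in q0s:
        q,e=ik(np.array(p),goal(pitch,93.5)@(np.eye(3) if psi>0 else np.diag([-1,-1,1])),q0)
        if e<.01 and not any(np.abs(q-x).max()<.05 for x in b): b.append(q)
      print(pitch,psi,n,*b)
E
python3 chk.py
```

```text
50 93.5 pre [-0.5  -0.06  2.58  1.56  0.35  2.7 ]
50 93.5 pull [-0.43  0.26  2.5   2.26  0.4   2.03]
50 93.5 up [-0.34 -0.1   2.34  0.82  0.36 -2.67]
50 93.5 flpre [-0.32 -0.01  2.54  1.79  0.25  2.62]
50 93.5 flask [-0.21  0.4   2.34  2.57  0.33  1.91]
50 93.5 lay [-0.39  0.29  2.63  2.52  0.51  1.77]
50 93.5 lay2 [-0.59  0.31  2.6   2.26  0.53  1.85]
50 93.5 lay3 [0.02 0.3  2.63 3.09 0.48 1.59]
50 -86.5 pre [-0.5  -0.06  2.58  1.56  0.35 -0.44]
50 -86.5 pull [-0.43  0.26  2.5   2.26  0.4  -1.11]
50 -86.5 up [-0.34 -0.1   2.34  0.82  0.36  0.47]
50 -86.5 flpre [-0.32 -0.01  2.54  1.79  0.25 -0.52]
50 -86.5 flask [-0.21  0.4   2.34  2.57  0.33 -1.23]
50 -86.5 lay [-0.39  0.29  2.63  2.52  0.51 -1.37]
50 -86.5 lay2 [-0.59  0.31  2.6   2.26  0.53 -1.29]
50 -86.5 lay3 [ 0.02  0.3   2.63  3.09  0.48 -1.55]
60 93.5 pre [-0.42 -0.07  2.48  0.75  0.34 -2.72]
60 93.5 pull [-0.36  0.21  2.42  1.45  0.21  2.9 ]
60 93.5 up [-0.3  -0.06  2.23  0.37  0.51 -2.21]
60 93.5 flpre [-0.27 -0.01  2.44  0.65  0.27 -2.49]
60 93.5 flask [-0.18  0.37  2.25  1.56  0.12  2.94]
60 93.5 lay [-0.31  0.2   2.55  
[... 641 characters left out ...]
-0.26  0.    2.11  0.17  0.71 -2.  ]
70 93.5 flpre [-0.22  0.03  2.33  0.22  0.46 -2.03]
70 93.5 flask [-0.16  0.38  2.14  0.26  0.29 -2.03]
70 93.5 lay [-0.26  0.19  2.45  0.57  0.2  -2.43]
70 93.5 lay2 [-0.41  0.2   2.43  0.69  0.25 -2.68]
70 93.5 lay3 [ 0.03  0.19  2.45  0.07  0.15 -1.66]
70 -86.5 pre [-0.35 -0.03  2.37  0.29  0.49  0.92]
70 -86.5 pull [-0.31  0.22  2.31  0.42  0.31  0.82]
70 -86.5 up [-0.26  0.    2.11  0.17  0.71  1.14]
70 -86.5 flpre [-0.22  0.03  2.33  0.22  0.46  1.11]
70 -86.5 flask [-0.16  0.38  2.14  0.26  0.29  1.11]
70 -86.5 lay [-0.26  0.19  2.45  0.57  0.2   0.71]
70 -86.5 lay2 [-0.41  0.2   2.43  0.69  0.25  0.46]
70 -86.5 lay3 [0.03 0.19 2.45 0.07 0.15 1.48]
```

```bash
python3 - <<'E'
from h import *
np.set_printoptions(precision=1,suppress=True)
a=load('top0');b=load('w2');c=load('w3')
A=lambda x,y:(a,250+x/5,190+y/5)
B=lambda x,y:(b,130+x/2.66,200+y/2.66)
for n,L in [('L',[A(350,420),B(427,204),(c,303,244)]),('R',[A(433,445),B(325,240),(c,241,244)]),('Lw',[B(427,204),(c,303,244)]),('Rw',[B(325,240),(c,241,244)])]:
    P=tri(L);print(n,P,[proj(s,P)[0]-[u,v] for s,u,v in L])
for n,u,v,z in [('sillL',462,226,6),('sillR',83,228,6),('fL',479,192,0),('fR',62,197,0)]: print(n,onz(c,u,v,z))
for P in ([462,-67,60],[474,-67,45],[500,-66,38]): print(proj(c,P))
E
python3 - <<'E'
import cv2
i=cv2.imread('pics/w3.png')
cv2.imwrite('pics/z4.png',cv2.resize(i[180:340,200:400],None,fx=4,fy=4,interpolation=cv2.INTER_CUBIC))
E
```

```text
L [497.7 -45.1  35.9] [array([-0.2, -0.8]), array([-1.1, -0.6]), array([-0.3, -1.2])]
R [499.3 -86.6  37.2] [array([ 0.4, -0.6]), array([-0.3, -1.7]), array([0.4, 0.1])]
Lw [498.9 -44.6  35.9] [array([-0.2,  0.2]), array([ 0.3, -0.2])]
Rw [502.4 -87.3  35. ] [array([ 0.2, -0.2]), array([-0.4,  0.2])]
sillL [511.4  84.9   6. ]
sillR [ 527.1 -213.1    6. ]
fL [478.9  86.1   0. ]
fR [ 498.4 -221.4    0. ]
[[273.2 238.7]]
[[272.2 230.9]]
[[271.9 246.5]]
```

View pics/z4.png

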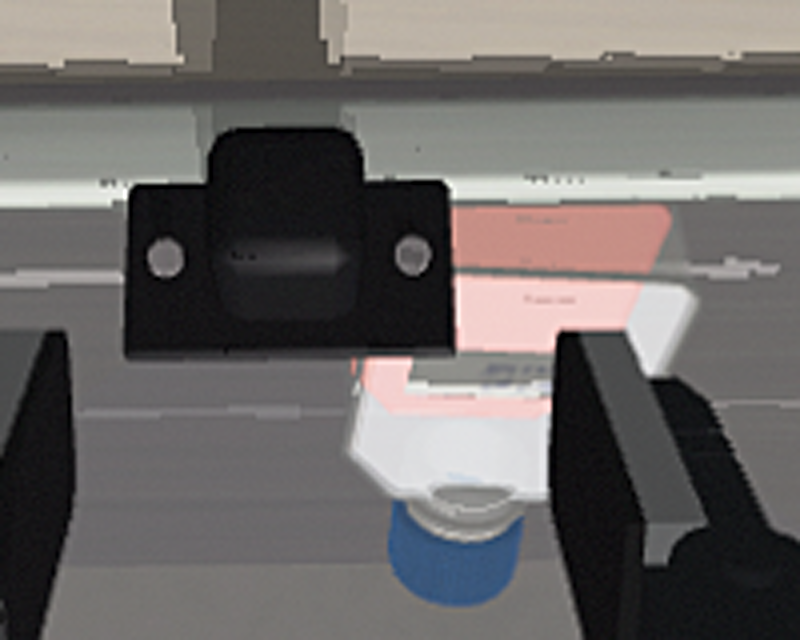

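```bash
python3 - <<'E'
from h import *
G=goal(70,93.6)
delta([455,-68,99],G)
delta([480,-66.6,28],G)
E
```

```text
q [-0.418 -0.08   2.483  0.71   0.363 -2.667] p [436.2 -66.  103.9] F [0.6 0.3 0.1] w 51.2 t 2.8
shift cm in present tool [-1.39 -0.31  1.34] in goal tool [-1.58 -0.31  1.1 ] turn deg [ 0.36  9.24 -0.47]
q [-0.418 -0.08   2.483  0.71   0.363 -2.667] p [436.2 -66.  103.9] F [0.6 0.3 0.1] w 51.2 t 2.8
shift cm in present tool [-0.1  -0.38  8.76] in goal tool [-1.51 -0.33  8.63] turn deg [ 0.36  9.24 -0.47]
```

arm_command --plan '[0, 0, 0, 0.18, 4.62, -0.24, 0, 0, 0, 0.18, 4.62, -0.24, -1.53, -0.33, 1.6, 0, 0, 0, 0, 0, 2.3, 0, 0, 0, 0, 0, 2.3, 0, 0, 0, 0, 0, 2.3, 0, 0, 0, 0, 0, 0, 0, 0, 0]'

```text
t: 3.38
position: [486.5, -64.8, 35.9]
orientation: [-0.093, 2.746, 0.02]
contact_force: [-1.1, -0.0, -0.4]
width: 51.2
```

```bash
python3 - <<'E'
from h import *
G=goal(70,93.6)
delta([480,-66.6,28],G)
snap('wrist','w4');snap('top','t4')
E
```

```text
q [-0.315  0.218  2.327  0.573  0.27  -2.483] p [486.5 -64.8  35.9] F [-1.1 -0.  -0.4] w 51.2 t 3.3833
shift cm in present tool [ 0.92 -0.14  0.48] in goal tool [ 0.89 -0.14  0.52] turn deg [0.15 2.61 0.24]
```

View pics/w4.png

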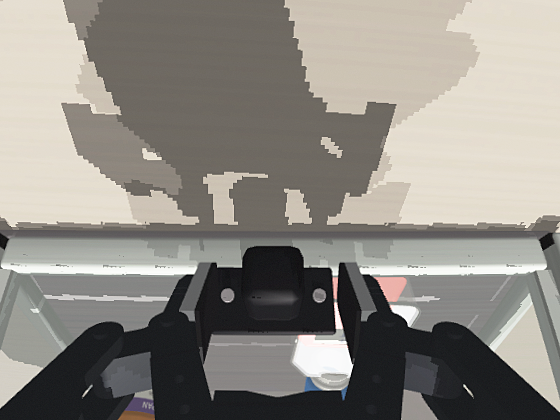

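View pics/t4.png

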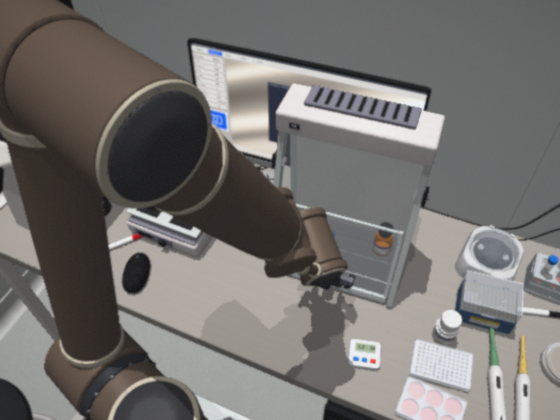

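arm_command --plan '[0.9, -0.14, 0.4, 0.15, 2.6, 0.24, 0, 0, 0, 0, 0, 0]'

```text
t: 3.65
position: [481.1, -68.2, 32.0]
orientation: [-0.089, 2.786, 0.011]
contact_force: [0.6, -0.1, -0.2]
width: 51.2
```

```bash
python3 - <<'E'
from h import *
G=goal(70,93.6)
delta([480,-66.6,28],G)
E
```

```text
q [-0.312  0.226  2.313  0.437  0.297 -2.345] p [481.1 -68.2  32. ] F [ 0.6 -0.1 -0.2] w 51.2 t 3.65
shift cm in present tool [0.23 0.17 0.34] in goal tool [0.23 0.16 0.34] turn deg [-0.19  0.28  0.08]
```

Close enough. I'll close on the pull at 80 N.

arm_command --plan '[0.1, 0.1, 0.2, 0, 0, 0, 0, 0, 0, 0, 0, 0, 0, 0, 0, 0, 0, 0, 0, 0, 0, 0, 0, 0]' --fingers 0 --grip_force 80

```text
t: 3.98
position: [480.2, -67.2, 28.9]
orientation: [-0.087, 2.787, 0.012]
contact_force: [-6.9, -0.8, 13.0]
width: 23.0
```

```bash
python3 - <<'E'
from h import *
G=goal(70,93.6)
p,_,_=cur()
t=np.radians(3.6);tr=np.array([np.sin(np.radians(20))*np.cos(t),np.sin(np.radians(20))*np.sin(t),np.cos(np.radians(20))])
delta(p+172*tr,G)
E
```

```text
q [-0.311  0.232  2.316  0.45   0.289 -2.357] p [480.2 -67.2  28.9] F [-6.9 -0.8 13. ] w 23.0 t 3.9833
shift cm in present tool [-11.12  -0.03 -13.12] in goal tool [-11.06   0.   -13.18] turn deg [-0.14  0.27 -0.  ]
```

arm_command --plan '[-1.1, 0, -1.3, 0, 0, 0, -1.1, 0, -1.3, 0, 0, 0, -1.1, 0, -1.3, 0, 0, 0, -1.1, 0, -1.3, 0, 0, 0]'

```text
t: 4.32
position: [502.8, -65.7, 91.6]
orientation: [-0.086, 2.789, 0.012]
contact_force: [4.8, -1.9, -9.3]
width: 22.8
```

arm_command --plan '[-1.1, 0, -1.3, 0, 0, 0, -1.1, 0, -1.3, 0, 0, 0, -1.1, 0, -1.3, 0, 0, 0, -1.1, 0, -1.3, 0, 0, 0]'

```text
t: 4.65
position: [525.0, -64.3, 153.2]
orientation: [-0.086, 2.791, 0.012]
contact_force: [12.9, -5.1, -23.4]
width: 22.7
```

```bash
python3 - <<'E'
from h import *
G=goal(70,93.6)
t=np.radians(3.6);tr=np.array([np.sin(np.radians(20))*np.cos(t),np.sin(np.radians(20))*np.sin(t),np.cos(np.radians(20))])
p0=np.array([480.2,-67.2,28.9]); p,_,_=cur(); print((p-p0)@tr,p-p0-((p-p0)@tr)*tr)
delta(p0+172*tr,G)
E
```

```text
132.1722448669208 [-0.2786997   0.09050011  0.09916995]
q [-0.27   0.042  2.17   0.193  0.605 -2.044] p [525.  -64.3 153.2] F [ 12.9  -5.1 -23.4] w 22.7 t 4.65
shift cm in present tool [-2.58 -0.02 -3.03] in goal tool [-2.58 -0.01 -3.03] turn deg [-0.16  0.01 -0.03]
```

arm_command --plan '[-1.1, 0, -1.3, 0, 0, 0, -1.1, 0, -1.3, 0, 0, 0, 0, 0, 0, 0, 0, 0, 0, 0, 0, 0, 0, 0]'

```text
t: 4.98
position: [537.9, -63.4, 188.0]
orientation: [-0.088, 2.789, 0.012]
contact_force: [-4.1, -2.8, 5.2]
width: 22.9
```

```bash
python3 - <<'E'
from h import *
t=np.radians(3.6);tr=np.array([np.sin(np.radians(20))*np.cos(t),np.sin(np.radians(20))*np.sin(t),np.cos(np.radians(20))])
p0=np.array([480.2,-67.2,28.9]); p,_,_=cur(); print((p-p0)@tr,p-p0-((p-p0)@tr)*tr)
delta(p0+172*tr,goal(70,93.6))
E
```

```text
169.2720414172207 [-0.12503197  0.12132228  0.04264543]
q [-0.261  0.011  2.119  0.171  0.683 -2.01 ] p [537.9 -63.4 188. ] F [-4.1 -2.8  5.2] w 22.9 t 4.9833
shift cm in present tool [-0.19 -0.01 -0.2 ] in goal tool [-0.18 -0.01 -0.2 ] turn deg [-0.13  0.14  0.02]
```

arm_command --plan '[0, 0, 0, 0, 0, 0, 0, 0, 0, 0, 0, 0, 0, 0, 0, 0, 0, 0, 2.8, 0, -1.0, 0, 0, 0, 2.8, 0, -1.0, 0, 0, 0, 2.8, 0, -1.0, 0, 0, 0]' --fingers 0.6

```text
t: 5.48
position: [448.1, -68.1, 186.0]
orientation: [-0.088, 2.79, 0.014]
contact_force: [-0.9, -0.3, 1.1]
width: 51.2
```

```bash
python3 - <<'E'
from h import *
delta([470,-30,100],goal(70,91))
snap('wrist','w5');snap('top','t5')
E
```

```text
q [-0.342 -0.18   2.296  0.208  0.712 -2.112] p [448.1 -68.1 186. ] F [-0.9 -0.3  1.1] w 51.2 t 5.4833
shift cm in present tool [0.68 3.67 8.91] in goal tool [0.82 3.77 8.85] turn deg [0.85 0.08 2.47]
```

View pics/w5.png

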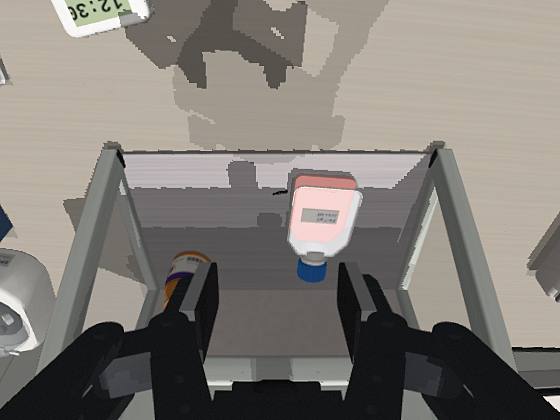

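View pics/t5.png

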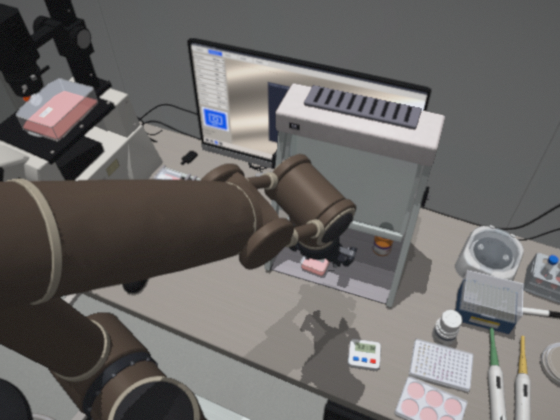

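The sash is up and no longer in front of the flask. The flask is fully visible, with its base near (325,180) px and its cap near (312,270). I'll measure it.

```bash
python3 - <<'E'
import cv2
i=cv2.imread('pics/w5.png')
cv2.imwrite('pics/z5.png',cv2.resize(i[140:300,230:430],None,fx=4,fy=4,interpolation=cv2.INTER_CUBIC))
E
```

```text
(no output)
```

View pics/z5.png

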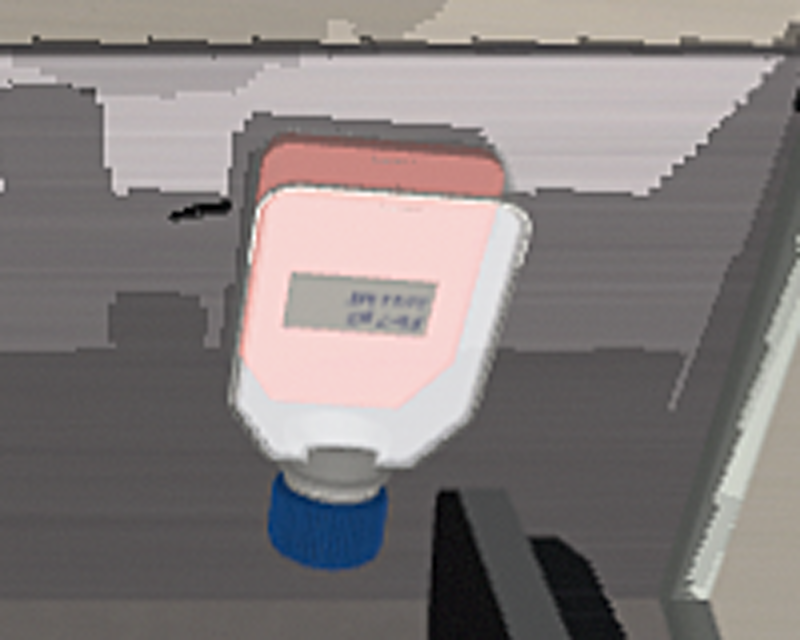

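```bash
python3 - <<'E'
from h import *
np.set_printoptions(precision=1,suppress=True)
c=load('w5'); C=lambda x,y:(c,230+x/4,140+y/4)
for n,x,y,z in [('base bot R',263,143,7),('base bot L',503,158,7),('base top R',258,193,32),('base top L',530,215,32),('sideR shoulder',233,395,30),('sideL shoulder',470,415,32),('cap end R',283,560,26),('cap end L',375,560,26),('sill',300,45,6)]:
    print(n,onz(*C(x,y),z))
a=load('w2');P=tri([C(325,530),(a,130+553/2.66,200+415/2.66)]);print('cap tri',P)
for s,x,y in [(c,112,148),(c,440,146)]: print('foot',onz(s,x,y,0))
E
```

```text
base bot R [516.  -47.1   7. ]
base bot L [516.6   9.5   7. ]
base top R [512.1 -49.5  32. ]
base top L [514.3  10.9  32. ]
sideR shoulder [575.  -49.8  30. ]
sideL shoulder [576.4   8.8  32. ]
cap end R [641.1 -30.5  26. ]
cap end L [639.6  -5.2  26. ]
sill [489.9 -41.2   6. ]
cap tri [609.8 -23.2  40.8]
foot [ 500.3 -216.2    0. ]
foot [479.6  81.4   0. ]
```

```bash
python3 - <<'E'
from kin import *
np.set_printoptions(precision=2,suppress=True)
for pitch in (62,66,70):
  q=np.array(arm.get_state()['joint_pos'])
  for p in ([450,-20,180],[470,-20,110],[490,-20,60],[515,-20,25],[538,-20.5,12],[538,-20,25],[480,-20,30],[420,-20,30],[395,-20,10],[380,-20,8],[400,-80,8],[400,40,8]):
    q,e=ik(np.array(p),goal(pitch,90),q); print(pitch,p,q,'%.3f'%e)
E
```

```text
62 [450, -20, 180] [-0.21 -0.25  2.41  0.2   0.52 -1.93] 0.000
62 [470, -20, 110] [-0.2  -0.04  2.42  0.32  0.3  -2.05] 0.000
62 [490, -20, 60] [-0.19  0.14  2.39  0.59  0.16 -2.32] 0.000
62 [515, -20, 25] [-0.17  0.27  2.34  1.06  0.09 -2.78] 0.000
62 [538, -20.5, 12] [-0.16  0.34  2.29  1.2   0.08 -2.92] 0.000
62 [538, -20, 25] [-0.16  0.31  2.29  0.88  0.1  -2.6 ] 0.000
62 [480, -20, 30] [-0.19  0.21  2.41  1.19  0.1  -2.93] 0.000
62 [420, -20, 30] [-0.22  0.11  2.53  1.17  0.1  -2.94] 0.022
62 [395, -20, 10] [-0.22  0.14  2.55  1.17  0.08 -2.94] 0.071
62 [380, -20, 8] [-0.23  0.12  2.58  1.17  0.08 -2.94] 0.081
62 [400, -80, 8] [-0.41  0.17  2.51  1.01  0.16 -2.94] 0.095
62 [400, 40, 8] [-0.05  0.16  2.54  1.33  0.05 -2.94] 0.069
66 [450, -20, 180] [-0.2  -0.22  2.36  0.14  0.59 -1.87] 0.000
66 [470, -20, 110] [-0.19 -0.02  2.37  0.2   0.39 -1.93] 0.000
66 [490, -20, 60] [-0.18  0.15  2.35  0.3   0.25 -2.02] 0.000
66 [515, -20, 25] [-0.16  0.28  2.3   0.41  0.17 -2.12] 0.000
66 [538, -20.5, 12] [-0.16  0.34  2.25  0.43  0.15 -2.14] 0.000
66 [538, -20, 25] [-0.16  0.31  2.25  0.35
[... 431 characters left out ...]
  0.67 -1.83] 0.000
70 [470, -20, 110] [-0.18  0.    2.32  0.13  0.47 -1.85] 0.000
70 [490, -20, 60] [-0.17  0.16  2.3   0.17  0.34 -1.89] 0.000
70 [515, -20, 25] [-0.16  0.28  2.25  0.2   0.27 -1.92] 0.000
70 [538, -20.5, 12] [-0.15  0.35  2.2   0.21  0.25 -1.91] 0.000
70 [538, -20, 25] [-0.15  0.32  2.2   0.18  0.28 -1.89] 0.000
70 [480, -20, 30] [-0.17  0.22  2.33  0.23  0.26 -1.96] 0.000
70 [420, -20, 30] [-0.2   0.12  2.46  0.31  0.23 -2.06] 0.000
70 [395, -20, 10] [-0.22  0.15  2.51  0.49  0.16 -2.26] 0.000
70 [380, -20, 8] [-0.23  0.13  2.54  0.55  0.15 -2.34] 0.000
70 [400, -80, 8] [-0.41  0.18  2.48  0.7   0.21 -2.65] 0.000
70 [400, 40, 8] [-0.01  0.17  2.49  0.03  0.13 -1.61] 0.000
```

arm_command --plan '[0, 0, 0, 1.2, 0.1, 3.5, 0.18, 1.6, 2.63, 0, 0, 0, 0.18, 1.6, 2.63, 0, 0, 0, 0.18, 1.6, 2.63, 0, 0, 0, 0, 0, 0, 0, 0, 0]' --fingers 1

```text
t: 6.0
position: [468.4, -18.0, 105.6]
orientation: [0.001, 2.801, 0.003]
contact_force: [-0.7, 0.2, -0.9]
width: 85.8
```

```bash
python3 - <<'E'
from h import *
G=goal(70,90)
delta([490,-20.5,60],G)
delta([538,-20.5,12],G)
snap('wrist','w6');snap('top','t6')
E
```

```text
q [-0.172  0.014  2.324  0.13   0.472 -1.847] p [468.4 -18.  105.6] F [-0.7  0.2 -0.9] w 85.8 t 6.0
shift cm in present tool [-0.52 -0.26  5.02] in goal tool [-0.47 -0.25  5.02] turn deg [ 0.11 -0.51 -0.06]
q [-0.172  0.014  2.324  0.13   0.472 -1.847] p [468.4 -18.  105.6] F [-0.7  0.2 -0.9] w 85.8 t 6.0
shift cm in present tool [-3.44 -0.27 11.14] in goal tool [-3.34 -0.25 11.17] turn deg [ 0.11 -0.51 -0.06]
```

View pics/w6.png

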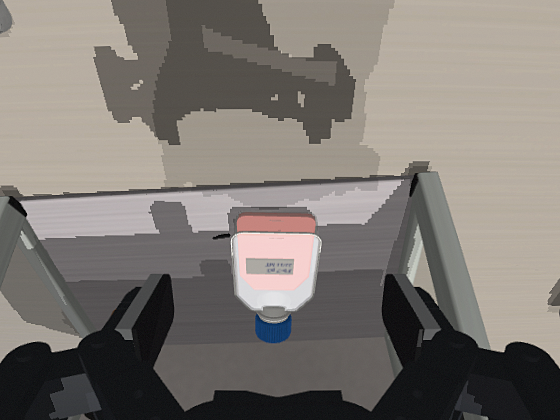

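```bash
python3 - <<'E'
from h import *
np.set_printoptions(precision=1,suppress=True)
c=load('w6')
for u,v,z in [(232,238,32),(321,237,32),(238,217,7),(316,213,7),(236,295,32),(312,292,32),(257,338,26),(290,338,26)]: print(onz(c,u,v,z))
E
```

```text
[514.3 -48.3  32. ]
[513.5  11.1  32. ]
[517.  -46.5   7. ]
[513.4   9.8   7. ]
[574.6 -50.   32. ]
[571.1   8.4  32. ]
[644.1 -36.6  26. ]
[644.2  -6.7  26. ]
```

arm_command --plan '[-0.24, -0.05, 2.5, 0, 0, -0.5, -0.24, -0.05, 2.5, 0, 0, -0.5, -0.98, 0, 1.98, 0, 0, 0, -0.98, 0, 1.98, 0, 0, 0, -0.98, 0, 1.98, 0, 0, 0, 0, 0, 0, 0, 0, 0]'

```text
t: 6.6
position: [544.5, -22.5, 19.6]
orientation: [-0.019, 2.789, -0.006]
contact_force: [0.1, -0.2, 0.6]
width: 85.3
```

```bash
python3 - <<'E'
from h import *
delta([538,-19.1,13],goal(70,89))
snap('wrist','w7');snap('top','t7')
E
```

```text
q [-0.15   0.339  2.189  0.188  0.269 -1.908] p [544.5 -22.5  19.6] F [ 0.1 -0.2  0.6] w 85.3 t 6.6
shift cm in present tool [0.83 0.36 0.39] in goal tool [0.84 0.33 0.39] turn deg [0.22 0.21 1.75]
```

View pics/w7.png

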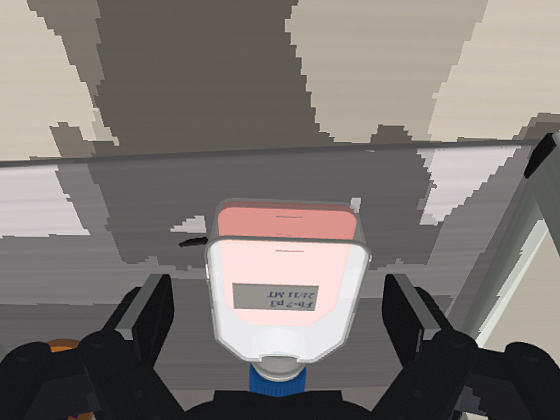

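View pics/t7.png

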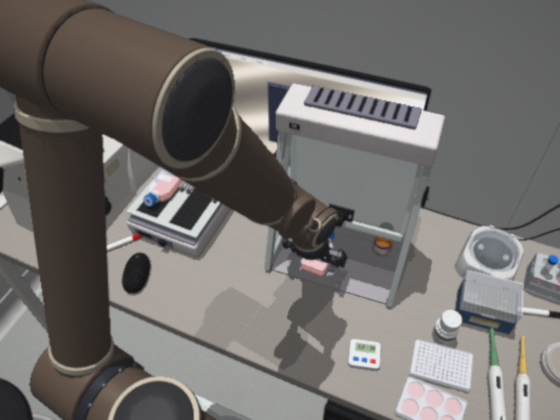

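arm_command --plan '[0.5, 0.35, 0.45, 0.2, 0.2, 1.75, 0, 0, 0, 0, 0, 0]'

```text
t: 6.87
position: [536.8, -17.9, 14.2]
orientation: [0.024, 2.796, -0.002]
contact_force: [-1.2, -0.3, -0.6]
width: 85.7
```

```bash
python3 - <<'E'
from h import *
delta([541,-19.3,13],goal(70,89))
E
```

```text
q [-0.14   0.341  2.202  0.168  0.258 -1.849] p [536.8 -17.9  14.2] F [-1.2 -0.3 -0.6] w 85.7 t 6.8667
shift cm in present tool [-0.36 -0.13  0.26] in goal tool [-0.36 -0.13  0.26] turn deg [ 0.08 -0.2   0.02]
```

arm_command --plan '[-0.35, -0.12, 0.1, 0, 0, 0, 0, 0, 0, 0, 0, 0, 0, 0, 0, 0, 0, 0, 0, 0, 0, 0, 0, 0, 0, 0, 0, 0, 0, 0]' --fingers 0 --grip_force 40

```text
t: 7.28
position: [542.6, -19.6, 15.5]
orientation: [0.023, 2.792, -0.003]
contact_force: [-3.5, -1.2, 7.4]
width: 58.5
```

```bash
python3 - <<'E'
from h import *
delta([541,-19.3,13],goal(70,89))
snap('wrist','w8')
E
```

```text
q [-0.142  0.346  2.192  0.168  0.261 -1.852] p [542.6 -19.6  15.5] F [-3.5 -1.2  7.4] w 58.5 t 7.2833
shift cm in present tool [0.24 0.03 0.18] in goal tool [0.24 0.03 0.18] turn deg [0.05 0.02 0.06]
```

View pics/w8.png

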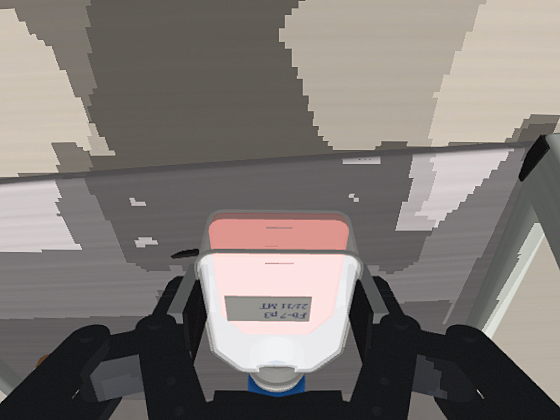

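arm_command --plan '[-0.25, 0, -0.7, 0, 0, 0, -0.25, 0, -0.7, 0, 0, 0, 0, 0, 0, 0, 0, 0]'

```text
t: 7.58
position: [542.6, -19.4, 30.6]
orientation: [0.022, 2.792, -0.003]
contact_force: [0.4, -0.5, 0.0]
width: 57.9
```

```bash
python3 - <<'E'
from h import *
delta([395,-5,30],goal(70,89))
snap('wrist','w9')
E
```

```text
q [-0.141  0.311  2.191  0.149  0.295 -1.831] p [542.6 -19.4  30.6] F [ 0.4 -0.5  0. ] w 57.9 t 7.5833
shift cm in present tool [13.91  1.2  -5.  ] in goal tool [13.91  1.18 -5.  ] turn deg [0.05 0.01 0.07]
```

View pics/w9.png

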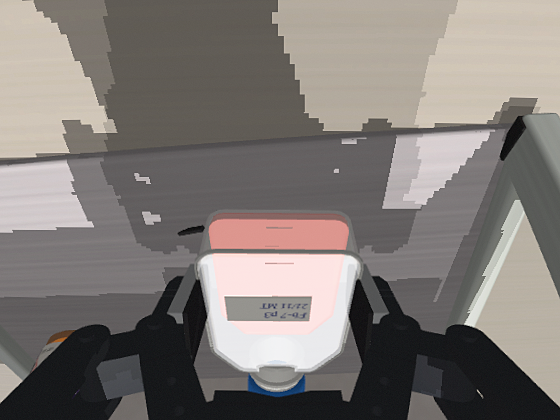

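arm_command --plan '[1.4, 0.17, -0.5, 0, 0, 0, 2.15, 0.17, -0.78, 0, 0, 0, 2.15, 0.17, -0.78, 0, 0, 0, 2.15, 0.17, -0.78, 0, 0, 0, 2.15, 0.17, -0.78, 0, 0, 0, 2.15, 0.17, -0.78, 0, 0, 0, 2.15, 0.17, -0.78, 0, 0, 0, 0, 0, 0, 0, 0, 0]'

```text
t: 8.3
position: [382.1, -3.3, 26.4]
orientation: [0.022, 2.805, 0.001]
contact_force: [-1.0, 0.6, -1.7]
width: 57.9
```

```bash
python3 - <<'E'
from h import *
delta([390,-5,9.5],goal(70,89))
snap('wrist','w10');snap('top','t10')
E
```

```text
q [-0.167  0.067  2.53   0.246  0.218 -1.953] p [382.1  -3.3  26.4] F [-1.   0.6 -1.7] w 57.9 t 8.3
shift cm in present tool [-0.19 -0.17  1.86] in goal tool [-0.16 -0.16  1.86] turn deg [ 0.21 -0.71  0.05]
```

View pics/w10.png

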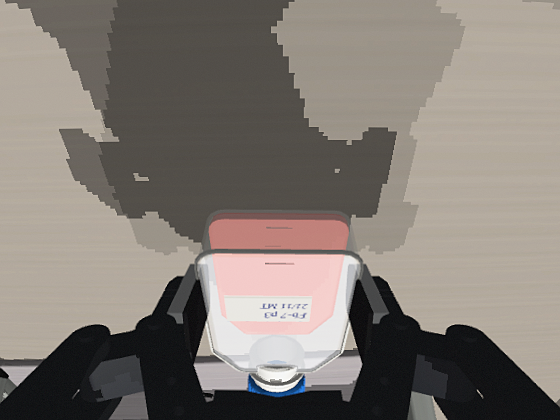

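View pics/t10.png

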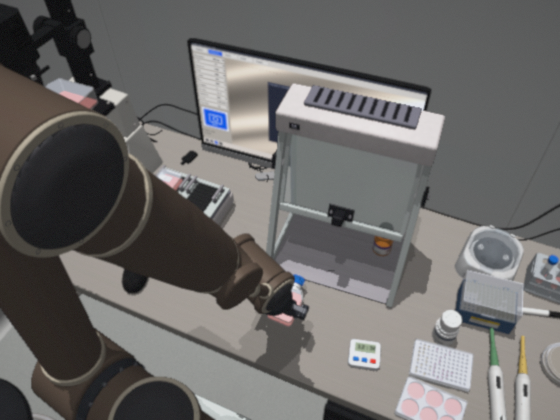

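arm_command --plan '[0.2, 0, 0.55, 0.1, -0.35, 0, 0.2, 0, 0.5, 0.1, -0.3, 0, 0.1, 0, 0.3, 0, 0, 0, 0, 0, 0, 0, 0, 0, 0, 0, 0, 0, 0, 0]'

```text
t: 8.82
position: [390.2, -4.9, 14.4]
orientation: [0.024, 2.784, -0.008]
contact_force: [1.1, -0.0, -1.1]
width: 58.2
```

```bash
python3 - <<'E'
from h import *
delta([382,-5,9.5],goal(70,89))
E
```

```text
q [-0.165  0.122  2.526  0.341  0.148 -2.047] p [390.2  -4.9  14.4] F [ 1.1 -0.  -1.1] w 58.2 t 8.8167
shift cm in present tool [ 0.94 -0.02  0.18] in goal tool [ 0.94 -0.02  0.18] turn deg [-0.13  0.48  0.05]
```

arm_command --plan '[0.15, 0, 0.3, 0, 0.4, 0, 0.05, 0, 0.15, 0, 0, 0, 0, 0, 0, 0, 0, 0, 0, 0, 0, 0, 0, 0]'

```text
t: 9.15
position: [389.3, -4.9, 9.6]
orientation: [0.024, 2.791, -0.008]
contact_force: [-0.0, -0.1, -0.4]
width: 58.3
```

```bash
python3 - <<'E'
from h import *
delta([385,-5,9.5],goal(70,89))
snap('wrist','w11')
E
```

```text
q [-0.164  0.139  2.524  0.35   0.14  -2.056] p [389.3  -4.9   9.6] F [-0.  -0.1 -0.4] w 58.3 t 9.15
shift cm in present tool [ 0.41 -0.02 -0.14] in goal tool [ 0.41 -0.02 -0.14] turn deg [-0.13  0.1   0.05]
```

View pics/w11.png

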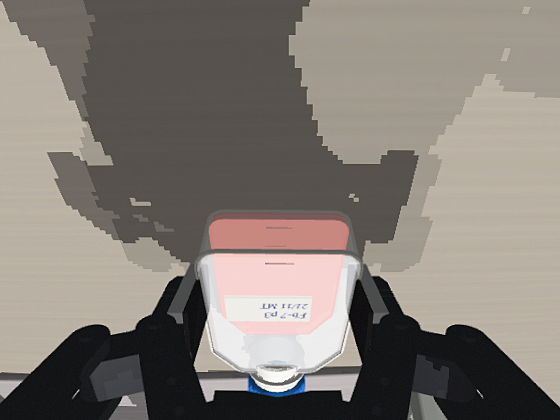

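arm_command --plan '[0.07, 0, 0.2, 0, 0, 0, 0, 0, 0, 0, 0, 0]'

```text
t: 9.37
position: [389.8, -4.9, 8.2]
orientation: [0.024, 2.789, -0.008]
contact_force: [-3.7, 1.6, 11.2]
width: 58.8
```

arm_command --plan '[0, 0, 0, 0, 0, 0, 0, 0, 0, 0, 0, 0, 0, 0, 0, 0, 0, 0, 0, 0, 0, 0, 0, 0, 0, 0, 0, 0, 0, 0, 0, 0, 0, 0, 0, 0]' --fingers 1

```text
t: 9.87
position: [388.7, -4.7, 7.2]
orientation: [0.024, 2.792, -0.007]
contact_force: [0.2, 0.3, -0.2]
width: 85.4
```

arm_command --plan '[0, 0, 0, 0, 0, 0, -1.2, 0, -3.3, 0, 0, 0, -1.2, 0, -3.3, 0, 0, 0, -1.2, 0, -3.3, 0, 0, 0, 0, 0, 0, 0, 6.7, 0, 0, 0, 0, 0, 6.7, 0, 0, 0, 0, 0, 6.7, 0, 0, 0, 0, 0, 0, 0]'

```text
t: 10.53
position: [394.5, -5.1, 114.8]
orientation: [0.027, 3.137, -0.005]
contact_force: [0.9, -0.2, 0.3]
width: 85.8
```

```bash
python3 - <<'E'
from h import *
delta([390,-5,110],goal(90,89))
snap('wrist','w12')
E
```

```text
q [-0.121  0.018  2.245 -0.004  0.874 -1.673] p [394.5  -5.1 114.8] F [ 0.9 -0.2  0.3] w 85.8 t 10.5333
shift cm in present tool [0.45 0.01 0.48] in goal tool [0.45 0.01 0.48] turn deg [-0.18  0.25  0.03]
```

View pics/w12.png

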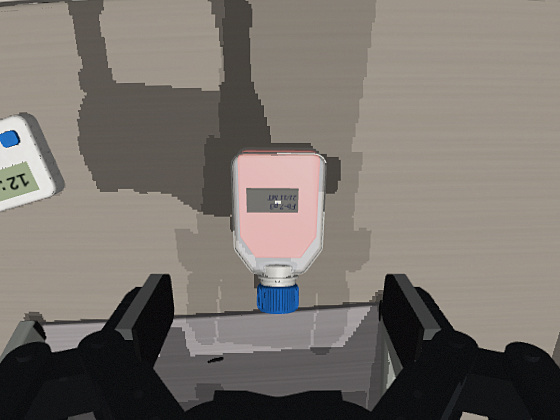

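```bash
python3 - <<'E'
from h import *
np.set_printoptions(precision=1,suppress=True)
c=load('w12')
for n,u,v,z in [('baseR',233,157,26),('baseL',326,156,26),('R',234,240,26),('L',324,240,26),('capend',278,310,20),('capR',257,295,24),('capL',299,295,24)]: print(n,onz(c,u,v,z))
E
```

```text
baseR [359.5 -32.9  26. ]
baseL [359.9  25.8  26. ]
R [416.8 -35.4  26. ]
L [417.8  25.9  26. ]
capend [477.7  -6.5  20. ]
capR [461.8 -21.5  24. ]
capL [462.2   9.   24. ]
```

arm_command --plan '[-1.7, 0.05, 1.7, -0.2, 0.25, 0.3, 0, 0, 3, 0, 0, 0, 0, 0, 3, 0, 0, 0, 0, 0, 2.2, 0, 0, 0, 0, 0, 0.8, 0, 0, 0, 0, 0, 0, 0, 0, 0]'

```text
t: 11.08
position: [400.9, -3.8, 3.3]
orientation: [-0.036, -3.13, -0.003]
contact_force: [-0.3, 0.1, 0.5]
width: 85.4
```

```bash
python3 - <<'E'
from h import *
delta([411.5,-4.6,7],goal(90,88.7))
snap('wrist','w13')
E
```

```text
q [-1.190e-01  2.870e-01  2.257e+00  2.000e-03  6.090e-01 -1.668e+00] p [400.9  -3.8   3.3] F [-0.3  0.1  0.5] w 85.4 t 11.0833
shift cm in present tool [-1.06 -0.06 -0.38] in goal tool [-1.06 -0.06 -0.37] turn deg [ 0.11 -0.67 -0.  ]
```

View pics/w13.png

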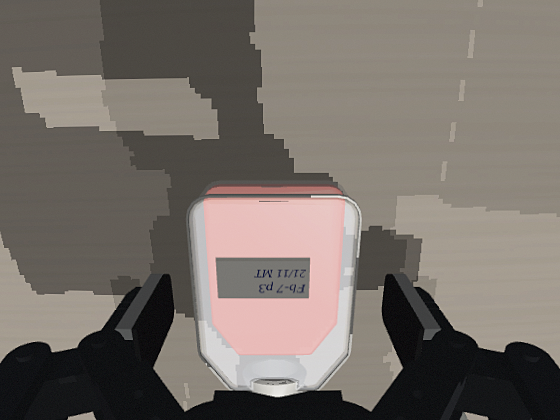

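arm_command --plan '[-1.0, -0.06, -0.35, 0.1, -0.65, 0, 0, 0, 0, 0, 0, 0, 0, 0, 0, 0, 0, 0]'

```text
t: 11.38
position: [418.1, -5.4, 11.0]
orientation: [0.035, 3.13, -0.002]
contact_force: [-0.3, 0.3, 0.5]
width: 85.2
```

```bash
python3 - <<'E'
from h import *
delta([411.5,-4.6,7],goal(90,88.7))
E
```

```text
q [-0.117  0.283  2.235  0.     0.611 -1.666] p [418.1  -5.4  11. ] F [-0.3  0.3  0.5] w 85.2 t 11.3833
shift cm in present tool [0.66 0.06 0.39] in goal tool [0.66 0.06 0.4 ] turn deg [-0.06  0.68  0.01]
```

arm_command --plan '[0, 0, 0, 0, 0, 0, 0, 0, 0, 0, 0, 0]'

```text
t: 11.55
position: [415.9, -5.1, 9.9]
orientation: [0.035, 3.133, -0.001]
contact_force: [-0.5, -1.1, 0.2]
width: 85.8
```

```bash
python3 - <<'E'
from h import *
delta([411.5,-4.6,7],goal(90,88.7))
E
```

```text
q [-0.117  0.284  2.238  0.     0.612 -1.665] p [415.9  -5.1   9.9] F [-0.5 -1.1  0.2] w 85.8 t 11.55
shift cm in present tool [0.45 0.04 0.29] in goal tool [0.45 0.04 0.29] turn deg [-0.04  0.46  0.01]
```

arm_command --plan '[0.25, 0.04, 0.2, 0, 0.3, 0, 0, 0, 0, 0, 0, 0, 0, 0, 0, 0, 0, 0, 0, 0, 0, 0, 0, 0]'

```text
t: 11.88
position: [412.5, -4.6, 6.9]
orientation: [0.035, 3.141, -0.001]
contact_force: [-0.2, -1.4, 0.3]
width: 85.5
```

```bash
python3 - <<'E'
from h import *
delta([411.5,-4.6,7],goal(90,88.7))
E
```

```text
q [-1.160e-01  2.900e-01  2.240e+00 -1.000e-03  6.110e-01 -1.664e+00] p [412.5  -4.6   6.9] F [-0.2 -1.4  0.3] w 85.5 t 11.8833
shift cm in present tool [ 0.1  -0.01 -0.01] in goal tool [ 0.1  -0.01 -0.01] turn deg [-0.03  0.03  0.01]
```

Aligned. I'll close on the flask and lift.

arm_command --plan '[0, 0, 0, 0, 0, 0, 0, 0, 0, 0, 0, 0, 0, 0, 0, 0, 0, 0, 0, 0, 0, 0, 0, 0, 0, 0, 0, 0, 0, 0]' --fingers 0 --grip_force 40

```text
t: 12.3
position: [413.2, -4.6, 7.3]
orientation: [0.035, 3.14, -0.001]
contact_force: [0.8, 0.4, 1.7]
width: 58.1
```

```bash
python3 - <<'E'
from h import *
delta([411.5,-4.6,7],goal(90,88.7))
snap('wrist','w14')
E
```

```text
q [-1.160e-01  2.890e-01  2.239e+00 -1.000e-03  6.110e-01 -1.664e+00] p [413.2  -4.6   7.3] F [0.8 0.4 1.7] w 58.1 t 12.3
shift cm in present tool [0.17 0.   0.03] in goal tool [ 0.17 -0.    0.03] turn deg [-0.04  0.09  0.01]
```

View pics/w14.png

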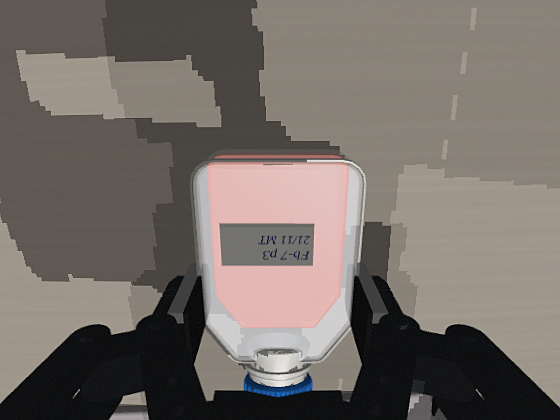

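arm_command --plan '[0, 0, -2, 0, 0, 0, 0, 0, -3.5, 0, 0, 0, 0, 0, -3.5, 0, 0, 0, 0, 0, -3.5, 0, 0, 0, 0, 0, -2, 0, 0, 0, 0, 0, 0, 0, 0, 0]'

```text
t: 12.85
position: [416.6, -4.9, 156.8]
orientation: [0.035, 3.13, -0.003]
contact_force: [0.6, 0.1, -0.1]
width: 57.7
```

arm_command --plan '[0.2, 2, 0, 0, 0, 0, 0.2, 3.6, 0, 0, 0, 0, 0.2, 3.6, 0, 0, 0, 0, 0.2, 3.6, 0, 0, 0, 0, 0.2, 3.6, 0, 0, 0, 0, 0.2, 3.6, 0, 0, 0, 0, 0.2, 3.6, 0, 0, 0, 0, 0.1, 2, 0, 0, 0, 0]'

```text
t: 13.52
position: [402.1, 254.5, 150.4]
orientation: [-0.032, -3.141, 0.0]
contact_force: [0.2, 0.1, -0.6]
width: 58.0
```

arm_command --plan '[0, 0, 0, 0, 0, 0, 0, 0, 0, 0, 0, 0]'

```text
t: 13.68
position: [402.1, 252.0, 150.3]
orientation: [-0.031, -3.14, 0.004]
contact_force: [0.2, -0.3, -0.2]
width: 57.8
```

```bash
python3 - <<'E'
from h import *
delta([470,303,150],goal(90,88.7))
snap('wrist','w15');snap('top','t15')
E
```

```text
q [ 4.690e-01  1.200e-01  2.045e+00 -2.000e-03  9.790e-01 -1.081e+00] p [402.1 252.  150.3] F [ 0.2 -0.3 -0.2] w 57.8 t 13.6833
shift cm in present tool [-6.69  5.23  0.01] in goal tool [-6.67  5.25  0.03] turn deg [-0.14 -0.09  0.17]
```

View pics/w15.png

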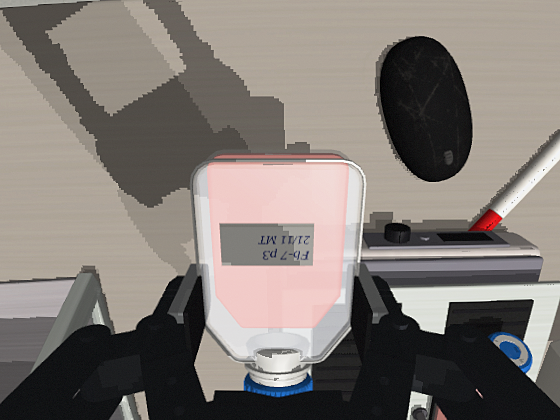

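View pics/t15.png

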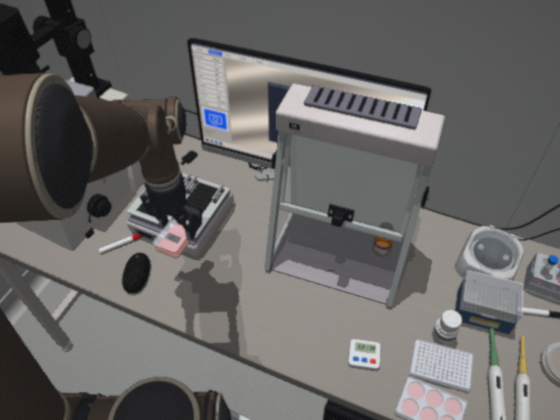

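```bash
python3 - <<'E'
from h import *
np.set_printoptions(precision=1,suppress=True)
c=load('w15');
for n,u,v,z in [('matA fR',447,301,74),('matA fL',533,300,74),('plat fL',560,282,72),('plat fR?',365,289,72),('mat A R back',443,332,74),('flask base R',193,165,169),('base L',365,165,169)]: print(n,onz(c,u,v,z))
i=cv2.imread('pics/w15.png');cv2.imwrite('pics/z15.png',cv2.resize(i[210:420,300:560],None,fx=3,fy=2.8,interpolation=cv2.INTER_CUBIC))
i=cv2.imread('pics/w1.png');cv2.imwrite('pics/zw1.png',cv2.resize(i[250:420,270:530],None,fx=3,fy=3,interpolation=cv2.INTER_CUBIC))
E
```

```text
matA fR [467.7 368.3  74. ]
matA fL [469.7 431.7  74. ]
plat fL [457.1 450.6  72. ]
plat fR? [457.5 310.6  72. ]
mat A R back [493.8 369.1  74. ]
flask base R [347.7 224.3 169. ]
base L [348.9 282.9 169. ]
```

View pics/z15.png

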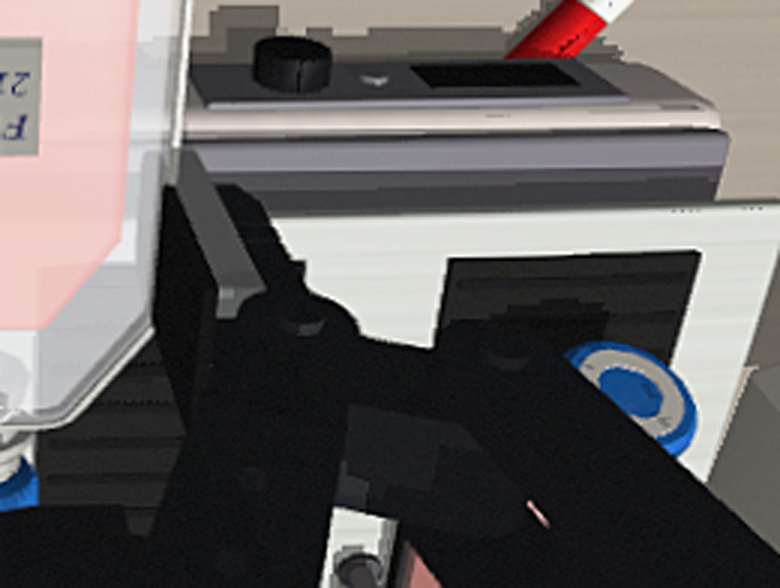

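View pics/zw1.png

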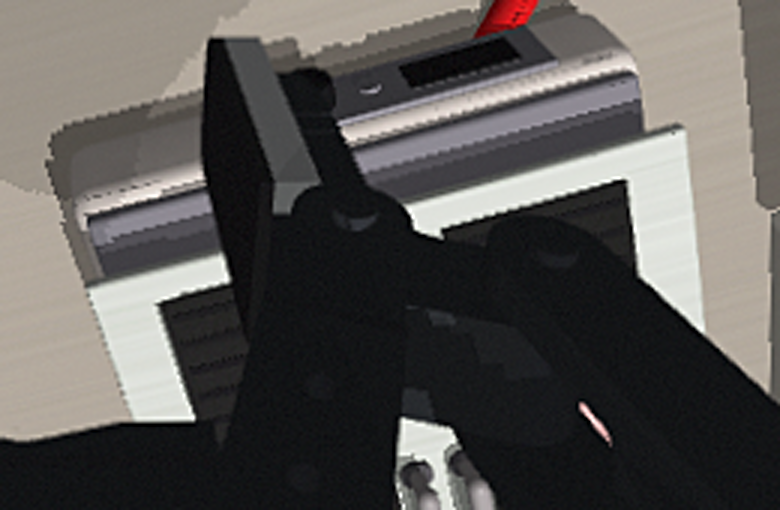

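```bash
python3 - <<'E'
from h import *
np.set_printoptions(precision=1,suppress=True)
c=load('w1')
for n,x,y,z in [('matB fR',160,302,74),('matB R back',197,410,74),('matA fL',625,182,74),('matA fR~',443,232,74),('plat fR',92,285,72),('plat fL',682,128,72),('plat R back',130,418,72),('plat L back',705,330,72)]: print(n,onz(c,270+x/3,250+y/3,z))
E
```

```text
matB fR [468.  276.2  74. ]
matB R back [517.5 276.3  74. ]
matA fL [470.5 432.2  74. ]
matA fR~ [470.1 371.5  74. ]
plat fR [456.  256.3  72. ]
plat fL [457.8 453.5  72. ]
plat R back [515.7 252.7  72. ]
plat L back [544.3 454.   72. ]
```

arm_command --plan '[-2, 0.75, 0, 0, 0, 7, -3.2, 1.6, 0, 0, 0, 7, -3.2, 2.0, 0, 0, 0, 7, -2.5, 2.0, 0, 0, 0, 7, 0, 0, 0, 0, 0, 7, 0, 0, 0, 0, 0, 7, 0, 0, 0, 0, 0, 7, 0, 0, 0, 0, 0, 7]'

```text
t: 14.45
position: [524.5, 287.6, 151.0]
orientation: [1.518, 2.75, -0.003]
contact_force: [-0.5, -0.5, -0.1]
width: 58.0
```

arm_command --plan '[0, 0, 0, 0, 0, 7, 0, 0, 0, 0, 0, 7, 0, 0, 0, 0, 0, 7, 0, 0, 0, 0, 0, 7, 0, 0, 0, 0, 0, 7, 0, 0, 0, 0, 0, 7, 0, 0, 0, 0, 0, 7, 0, 0, 0, 0, 0, 7]'

```text
t: 15.12
position: [524.3, 287.7, 151.3]
orientation: [2.631, 1.715, -0.002]
contact_force: [0.3, -0.2, 0.2]
width: 58.1
```

```bash
python3 - <<'E'
from h import *
delta([542.5,304.5,150],goal(90,-90.5))
E
```

```text
q [ 0.43   0.343  1.761 -0.002  1.038  0.846] p [524.3 287.7 151.3] F [ 0.3 -0.2  0.2] w 58.1 t 15.1167
shift cm in present tool [2.28 0.99 0.13] in goal tool [ 1.81 -1.7   0.13] turn deg [ 0.07  0.07 66.72]
```

arm_command --plan '[0, 0, 0, 0, 0, 7, 0, 0, 0, 0, 0, 7, 0, 0, 0, 0, 0, 7, 0, 0, 0, 0, 0, 7, 0, 0, 0, 0, 0, 7, 0, 0, 0, 0, 0, 7, 0, 0, 0, 0, 0, 7, 0, 0, 0, 0, 0, 7]'

```text
t: 15.78
position: [524.3, 287.7, 151.3]
orientation: [3.128, 0.28, -0.001]
contact_force: [0.7, 0.3, -0.9]
width: 58.1
```

arm_command --plan '[0, 0, 0, 0, 0, 7, 0, 0, 0, 0, 0, 3.5, 1.8, -1.7, 0, 0, 0, 0, 0, 0, 0, 0, 0, 0, 0, 0, 0, 0, 0, 0]'

```text
t: 16.2
position: [542.9, 305.6, 151.6]
orientation: [3.14, 0.003, 0.001]
contact_force: [-0.8, 0.1, -0.5]
width: 57.5
```

```bash
python3 - <<'E'
from h import *
delta([542.5,304.5,150],goal(90,-90.5))
snap('wrist','w16');snap('top','t16')
E
```

```text
q [ 4.430e-01  3.870e-01  1.700e+00 -1.000e-03  1.054e+00  2.013e+00] p [542.9 305.6 151.6] F [-0.8  0.1 -0.5] w 57.5 t 16.2
shift cm in present tool [-0.04  0.11  0.16] in goal tool [-0.04  0.11  0.16] turn deg [ 0.06 -0.03  0.62]
```

View pics/w16.png

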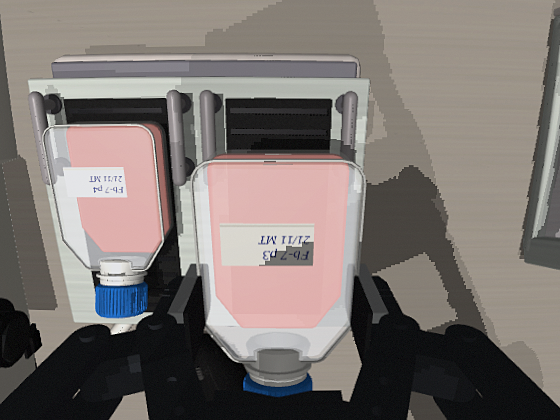

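View pics/t16.png

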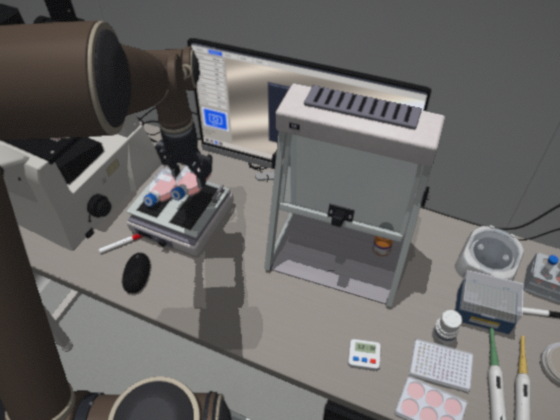

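```bash
python3 - <<'E'
from h import *
np.set_printoptions(precision=1,suppress=True)
c=load('w16')
for n,u,v,z in [('mat rL',228,99,74),('mat rR',331,98,74),('barL rear',208,97,87),('barR rear',347,97,87),('barL',210,150,87),('barR',350,150,87),('mat L mid',229,148,74),('mat R mid',332,148,74),('A mat rL',65,99,74),('A rR',167,98,74),('flask baseL',193,163,170),('flask baseR',365,163,170),('platform rear',280,79,72),('otherbaseL',43,127,100),('otherbaseR',162,125,100)]: print(n,onz(c,u,v,z))
E
```

```text
mat rL [614.8 334.1  74. ]
mat rR [615.4 274.9  74. ]
barL rear [616.5 343.2  87. ]
barR rear [616.6 268.1  87. ]
barL [587.5 343.6  87. ]
barR [587.6 264.8  87. ]
mat L mid [586.4 334.6  74. ]
mat R mid [586.5 273.1  74. ]
A mat rL [615.9 430.2  74. ]
A rR [615.6 369.4  74. ]
flask baseL [598.1 334.5 170. ]
flask baseR [598.2 275.9 170. ]
platform rear [625.8 304.3  72. ]
otherbaseL [602.8 430.  100. ]
otherbaseR [603.1 365.6 100. ]
```

arm_command --plan '[0, 0.09, 1.5, 0, 0, 0, 0, 0, 2, 0, 0, 0, 0, 0, 1.2, 0, 0, 0, 0, 0, 0.5, 0, 0, 0, 0, 0, 0, 0, 0, 0, 0, 0, 0, 0, 0, 0]'

```text
t: 16.8
position: [542.3, 305.8, 100.0]
orientation: [3.141, 0.006, 0.001]
contact_force: [-0.5, -0.4, 1.5]
width: 58.0
```

```bash
python3 - <<'E'
from h import *
delta([542.5,304.7,81.3],goal(90,-90))
snap('wrist','w17')
E
```

```text
q [ 4.440e-01  4.510e-01  1.728e+00 -1.000e-03  9.620e-01  2.012e+00] p [542.3 305.8 100. ] F [-0.5 -0.4  1.5] w 58.0 t 16.8
shift cm in present tool [0.02 0.11 1.87] in goal tool [0.02 0.11 1.87] turn deg [ 0.05 -0.03  0.2 ]
```

View pics/w17.png

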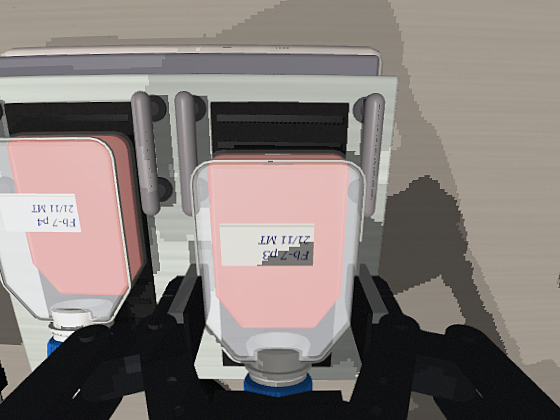

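arm_command --plan '[0, 0.12, 0.8, 0, 0, 0.2, 0, 0, 0.6, 0, 0, 0, 0, 0, 0.3, 0, 0, 0, 0, 0, 0, 0, 0, 0, 0, 0, 0, 0, 0, 0]'

```text
t: 17.27
position: [542.1, 304.7, 82.6]
orientation: [3.141, 0.0, 0.0]
contact_force: [-0.5, -0.3, -0.3]
width: 58.0
```

```bash
python3 - <<'E'
from h import *
delta([542.5,304.7,81.3],goal(90,-90))
snap('wrist','w18')
E
```

```text
q [ 4.430e-01  4.730e-01  1.736e+00 -1.000e-03  9.320e-01  2.014e+00] p [542.1 304.7  82.6] F [-0.5 -0.3 -0.3] w 58.0 t 17.2667
shift cm in present tool [ 0.04 -0.    0.13] in goal tool [ 0.04 -0.    0.13] turn deg [ 0.05 -0.01  0.01]
```

View pics/w18.png

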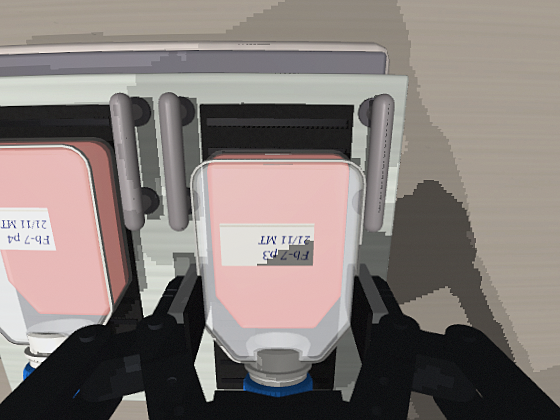

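arm_command --plan '[0, -0.05, 0.15, 0, 0, 0, 0, 0, 0.05, 0, 0, 0, 0, 0, 0, 0, 0, 0]'

```text
t: 17.57
position: [542.7, 305.6, 81.3]
orientation: [3.141, 0.0, 0.002]
contact_force: [1.0, 0.5, 0.4]
width: 58.2
```

arm_command --plan '[0, 0, 0, 0, 0, 0, 0, 0, 0, 0, 0, 0, 0, 0, 0, 0, 0, 0, 0, 0, 0, 0, 0, 0]' --fingers 0.88

```text
t: 17.9
position: [542.5, 305.3, 81.1]
orientation: [3.141, 0.0, 0.002]
contact_force: [-0.4, -1.0, -0.2]
width: 75.0
```

```bash
python3 - <<'E'
from h import *
delta([542.5,304.7,81.3],goal(90,-90))
snap('wrist','w19')
E
```

```text
q [ 4.430e-01  4.760e-01  1.736e+00 -1.000e-03  9.290e-01  2.015e+00] p [542.5 305.3  81.1] F [-0.4 -1.  -0.2] w 75.0 t 17.9
shift cm in present tool [ 0.    0.06 -0.02] in goal tool [ 0.    0.06 -0.02] turn deg [ 0.03 -0.06  0.01]
```

View pics/w19.png

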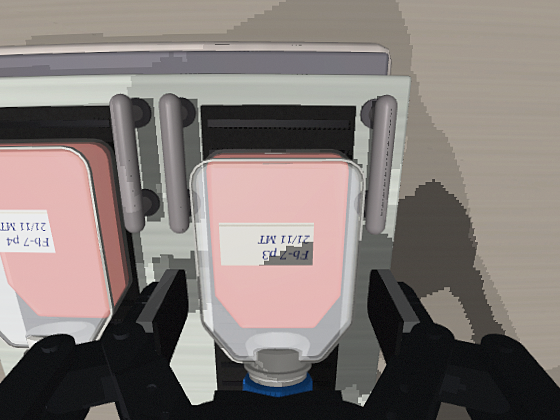

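The flask is released and lies between the bars. I'll go straight up and away from it.

arm_command --plan '[0, 0, -1.5, 0, 0, 0, 0, 0, -3, 0, 0, 0, 0, 0, -3.5, 0, 0, 0, 0, 0, -3.5, 0, 0, 0, 0, 0, -2, 0, 0, 0, 0, 0, 0, 0, 0, 0, 0, 0, 0, 0, 0, 0]'

```text
t: 18.53
position: [543.4, 305.9, 218.2]
orientation: [-3.14, -0.0, -0.008]
contact_force: [0.8, -0.1, -0.9]
width: 75.3
```

```bash
python3 - <<'E'
from h import *
np.set_printoptions(precision=1,suppress=True)
delta([542.5,304.7,81.3],goal(90,-90))
snap('wrist','w20');snap('top','t20')
i=cv2.imread('pics/t20.png');cv2.imwrite('pics/zt20.png',cv2.resize(i[120:300,110:430],None,fx=2.5,fy=2.5))
E
```

```text
q [ 0.4  0.3  1.7 -0.   1.2  2. ] p [543.4 305.9 218.2] F [ 0.8 -0.1 -0.9] w 75.3 t 18.5333
shift cm in present tool [-0.2  0.1 13.7] in goal tool [-0.1  0.1 13.7] turn deg [-0.1 -0.3  0. ]
```

View pics/w20.png

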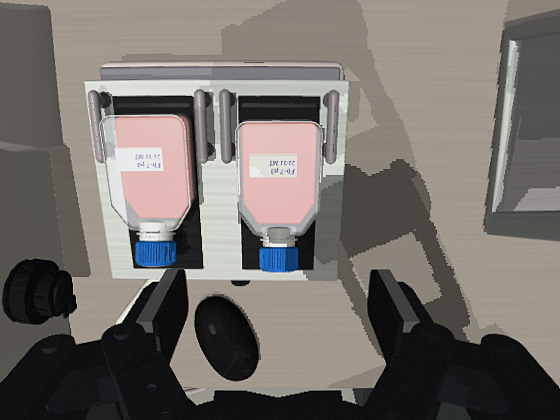

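View pics/zt20.png

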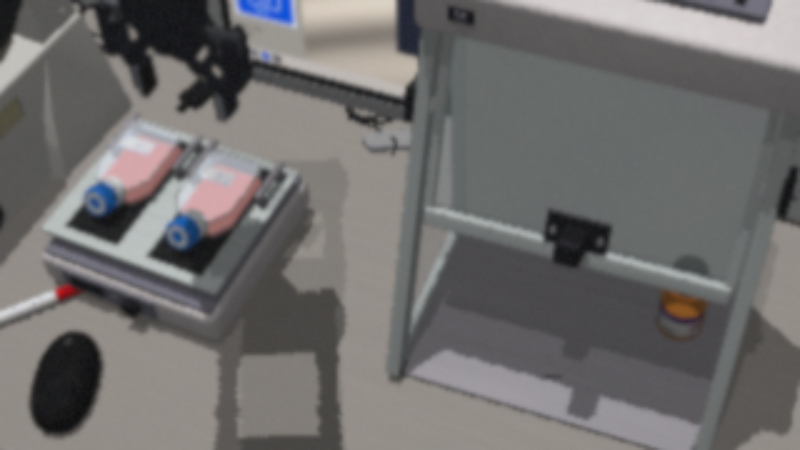

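The wrist view shows our flask at (237–322, 123–270) on the right mat, parallel to its neighbour, with its cap towards the robot. The top view shows the sash still up. I'll do a last numeric check.

```bash
python3 - <<'E'
from h import *
np.set_printoptions(precision=1,suppress=True)
c=load('w20')
for n,u,v,z in [('baseL',237,125,100),('baseR',322,125,100),('capL',261,258,98),('capR',299,258,98),('mat rL',242,97,74),('mat rR',321,97,74),('mat fR',322,268,74),('mat fL',243,268,74),('o baseL',100,118,100),('o baseR',190,118,100)]: print(n,onz(c,u,v,z))
t=load('t20');a=load('top0')
def z1(x,y):return 250+x/5,190+y/5
print('bottle base now',onz(t,110+681/2.5,120+337/2.5,8),'before',onz(a,*z1(655,325),8))
print('sash pull expected at full px',proj(t,[540,-63,205]))
E
```

```text
baseL [596.3 334.3 100. ]
baseR [596.3 275.2 100. ]
capL [493.1 319.2  98. ]
capR [493.1 289.3  98. ]
mat rL [614.2 332.7  74. ]
mat rR [614.2 273.6  74. ]
mat fR [471.4 267.7  74. ]
mat fL [471.5 336.2  74. ]
o baseL [602.  430.6 100. ]
o baseR [601.3 366.8 100. ]
bottle base now [ 623.9 -160.7    8. ] before [ 622.  -157.8    8. ]
sash pull expected at full px [[338.3 216.2]]
```

```bash
python3 - <<'E'
from h import *
print(arm.finish_job())
E
```

```text
the job is handed in; nothing more can be done
None
```

I carried out the whole task and handed the job in at about 18.5 s of the 64 s allowed. The hand-in returned no verdict.

**What I did**
- **Sash:** I gripped its pull, raised it about 169 mm along its travel and let go.
- **Bringing the flask out:** I reached in under the sash with the tool pitched 70° and gripped the flask near its base end. I kept it level on the way out and laid it on the open bench at about x = 401, y = -4 mm.
- **Placing it on the rocker:** I regripped it from straight above, about 12 mm ahead of its middle. I then turned it 180°, lowered it between the bars of the free (right) lane, released it and moved straight up.

**Last checks, from the pictures**
- **Flask position:** its middle is about 12 mm along the mat and 1 mm across. It is in line with the lane, with its cap towards the robot.
- **Sash:** the pull is at about (340, 213) px, where it should be with the sash fully up.
- **Brown bottle:** it measures within about 3.5 mm of its first position, which is measurement noise at this resolution.
- **Other flask:** it looks undisturbed, but I have no precise measurement of it from before the job.
- **Robot:** the wrist force was below about 1.5 N, which is noise, and the gripper was about 137 mm above the flask.

**What disagreed or fell short**
- **Mat and flask views:** different views put the mat and flask 1–4 mm apart. The last close views agreed to about 1–2 mm.
- **Scene camera:** it showed only a wall, so I used the top and wrist cameras alone.

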